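Set the scourer holder's jaw to its gauge with the thumbwheel

ROBOT

A 6-joint arm with a two-finger parallel gripper is mounted at the origin on the work surface. World frame = base frame: x ahead of the robot, y to its left, z up, the work surface at z = 0. Lengths are in m, angles in rad, forces in N, time in s.
With the tool pointing down it reaches from about 0.35 to 0.85 m from the base axis. Payload 8.1 kg.
Tool frame: the origin (TCP) lies on the centre line of the jaws, within the pads' length; the fingertips stand ctrl.finger_overhang ahead of it and the grasp point (between the pads) lies 8 mm behind it (ctrl.finger_overhang is the distance from the TCP to the fingertips, in m); z points along the fingers, y is the direction in which the jaws open and shut (so a half turn about z gives the same grasp; the last joint's range is limited). The gripper opens to 93 mm and grips with 3 to 60 N. Pads are 15 mm wide; open, the fingers measure 128 mm over their backs; the gripper's body (75 mm by 188 mm) begins 65 mm behind the grasp point.
Start: joints at [-1.188, 0.13, 1.488, -0, 1.523, -0.085], TCP at [0.271, -0.536, 0.194] pointing down, gripper open.
Joint ranges: [-2.96, 2.96], [-0.89, 2.26], [0.02, 2.5], [-1.34, 4.48], [0, 2.73], [-2.66, 2.66]. Speed limits (rad/s): [2.39, 2.39, 2.79, 3.14, 3.14, 3.14].

INTERFACE

Orientations are given as a rotation vector (axis times angle).
In Python, from station import ctrl gives the robot as it stands.
- The arm moves only by the tool arm_command, never from a script. Its argument "moves" is a list of rows, each a list of 5 numbers: the shift along the tool's x, y, z in cm, then the turn about the tool's z in rad, then the finger opening in cm, from 0 to 9.3. A call has exactly 10 rows; each row shifts and turns the pose as measured when the row begins, along the tool's axes as they then stand; what a row does not reach is not made up. A row lasts 1/8 s, in which the tool goes at most 62.5 mm and 10.7 degrees, less where a joint would pass 70% of its speed; a pose out of reach is approached as far as the arm can. A call with a gripper value outside its range is refused whole. The fingers move at their own pace and stop on an object; the grip force is fixed at half the most. Time passes only in rows, so rows that do not move let the fingers close, or fill a call up. It gives the time, the measured TCP pose, the force and the opening at its end, in the units of the state.
- ctrl.sense(): the state, without advancing time (a new reading comes with each control period).
- ctrl.snapshot(name): name is "scene" or "top"; returns a dict with "pixels" (384x512x3 uint8, blue, green, red), "K" (3x3 intrinsics, pixels), "origin" and "orientation" of the camera in the world. Camera axes: x right, y down, z forward; pixel columns grow to the right and rows downward; lengths in m; the calibration is good to about 2 mm. A picture is of the moment at which its call begins. There is no depth.
- ctrl.finish_job(): hands the job in, once; it reports no verdict.
Trained networks look in a picture, given as the dict that the camera call returned (one of the last four; its "shot" number tells which), for a name from the list of things; names that differ only in an ending like _2 or _b are one class to them, and where a whole thing is asked for, a point or a joint stands for the part that bears it (a point fixed in the world has none). Each returns a list of dicts, best first, with "p" (0 to 1); they miss things now and then, are a little off and sometimes report something else, mostly with a low value. They report only what shows in the picture. A call takes as long as a camera call. They do not tell look-alikes from the thing itself.
- ctrl.trace(query, picture): "region" (384x512 bool, what is visible of it) and "extent" ([left, top, right, bottom] in pixels, round what is visible of it).
The state is a dict: "time": time; "joint_pos": joint angles; "qd": joint speeds; "joint_efforts": joint torques, N m; "position": TCP position; "eef_rot": TCP orientation; "wrist_force": force on the tool from outside, world axes, zero at the start; "ft_torque": the same for the moment, N m; "gripper_width": finger opening in m.
Only numpy, scipy, OpenCV 4.12 (cv2) and the standard library are available. Lean on these libraries where they do the work, as an engineer would, in place of code of your own. Each camera call takes 0.05 s, during which the arm holds its last target.

TASK

Close the gap of the steel pot-scourer holder to its gauge: with a fingertip on top, roll the black knurled wheel until the moving jaw plate lines up with the small upright gauge plate beside it, so that the next scourer will sit snugly. Move the jaw by the wheel only (do not touch the jaw or the gauge, do not take the wheel between the fingers), and leave the mug, the ashtray, the lunch box and the brush where they stand.

Things in the scene. Friction and masses are not known exactly. Their poses are not given: they have to be found in the camera images.
- holder: Steel pot-scourer holder, screwed down: base plate 6 mm thick, x -75..75, y -90..75 mm; origin on its underside, x = the way the jaw closes, y across, z up. The moving jaw (upright plate, centre y = -24 mm, top 58 mm high) runs along x to a fixed plate (top 68 mm) at x = +52 mm. The wheel stands at the other side (+y), at x = -10, y = +40 mm.
- wheel_hub (a point): Centre of the black knurled wheel, 45 mm above the shelf; axes as the holder's. An upright disc 72 mm across its 24 ribs (2 mm high), 26 mm wide, axle along the holder's y; it stands between two steel cheeks (56 mm long, 37 mm apart over their outsides, 66 mm high); its top, 81 mm above the shelf, is free.
- wheel_top (a point): Top of the wheel's rim, 36 mm above its hub. A fingertip dragged over it along the holder's +x closes the jaw, along -x opens it; the drag takes about 1.5 N and the wheel stays where it is left. Wheel and jaw sit on a sprung carriage: it sinks from about 3 N of downward push, then 1 mm per 2 N, at most 4 mm, and comes back.
- wheel (a joint): Turn of the wheel in rad, grows as the gap closes; the jaw moves 14 mm per rad, that is 0.39 mm per mm of rim travel. Starts at 0 to 0.7, free up to 4.4.
- jaw_edge (a point): Top corner of the moving jaw plate (upright steel plate across x, 4 mm thick, 64 mm wide, top 58 mm above the shelf) at its outer (-y) edge, half-way through its thickness; axes as the holder's. It moves along the holder's x with the jaw and starts 18 to 42 mm short (-x) of the gauge plate.
- gauge_edge (a point): Inner (+y) top corner of the gauge plate, half-way through its thickness; axes as the holder's. The gauge plate is upright like the jaw plate, just as thick and high but only 22 mm wide, on a stiff little slide on the -y side of the holder, 4 mm beside the jaw plate's edge. The gap is right when both plates lie in one line across the holder, at the same x of the holder.
- mug: Bystander: aluminium mug, 80 mm across, 85 mm high; origin at the centre of its underside.
- ashtray: Bystander: round glass ashtray holding a piece of soap, 96 mm across, 26 mm high; origin at the centre of its underside.
- lunchbox: Bystander: yellow plastic lunch box with spring clips, 169 x 119 x 61 mm; origin at the centre of its underside.
- brush: Bystander: grey silicone brush lying flat, about 183 mm long, 50 mm wide, 24 mm high; origin near its middle, on its underside.
Not all that is in view belongs to the job. What is shaped like the holder but blue or orange is not meant.

How it is judged:
By the outcome, as a careful person would: the job done as asked, in the order asked, and still so for the second after the job is handed in, with the robot touching nothing.
It also fails if it takes over 45 s, if anything falls off the work surface, if the arm or the gripper's body presses on something with over 40 N, if the wrist force passes 120 N, or if a joint passes its speed limit or range.

## Working session

There is one attempt and no reset: what is moved stays moved. The work goes in short steps, Python scripts to look and compute and a tool call to move; the robot and the scene stay as the last step left them, time stands still between calls to the robot, and variables do not carry over. Pictures are saved under pics/ and viewed, and the job is handed in when it is done.

Besides the shell and the picture viewer there is one more tool, called after "Call:" in YAML: its name, and indented under it one key for each argument. arm_command: Moves the arm, as the interface text tells. Its arguments: {"type":"object","properties":{"moves":{"type":"array"}},"required":["moves"]}

```bash
ls; mkdir -p pics; cat > h.py <<'E'
from station import ctrl
import numpy as np, cv2
from scipy.spatial.transform import Rotation as R
def rot(o):
    o=np.array(o,float)
    if o.shape==(3,3): return o
    if o.size==3: return R.from_rotvec(o).as_matrix()
    return R.from_quat(o).as_matrix()
def ray(s,u,v):
    d=np.linalg.inv(s["K"])@np.array([u,v,1.]); return np.array(s["origin"]),rot(s["orientation"])@d
def at_z(s,u,v,z):
    o,d=ray(s,u,v); return o+d*(z-o[2])/d[2]
def proj(s,p):
    c=rot(s["orientation"]).T@(np.array(p)-np.array(s["origin"])); q=np.array(s["K"])@c; return q[:2]/q[2]
E
python3 - <<'E'
from h import *
st=ctrl.sense(); print(st); print(ctrl.finger_overhang)
for n in("scene","top"):
    s=ctrl.snapshot(n); cv2.imwrite(f"pics/{n}0.png",cv2.resize(s["pixels"],None,fx=1.5,fy=1.5)); print(n,s["K"],s["origin"],s["orientation"],s["shot"])
    np.save(f"{n}0.npy",s,allow_pickle=True)
    for q in("holder","wheel_hub","wheel","jaw_edge","gauge_edge","mug","ashtray","lunchbox","brush"):
        try:print(q,[(round(d["p"],2),d["extent"]) for d in ctrl.trace(q,s)][:4])
        except Exception as e: print(q,e)
E
```

```text
pics
{'time': 0.0, 'joint_pos': array([-1.18840891e+00,  1.31154250e-01,  1.48929342e+00,  6.23924725e-06,
        1.52299504e+00, -8.54159642e-02]), 'qd': array([ 6.16855661e-04,  2.29079087e-03,  6.29360042e-04, -4.75118747e-05,
        8.62330807e-04, -2.54195784e-03]), 'joint_efforts': array([-3.50173323e-03, -5.59843755e+01, -4.91765034e+01,  7.63827679e-02,
        3.52920243e-02, -1.36303606e-04]), 'position': array([ 0.27033652, -0.53494991,  0.19248386]), 'eef_rot': array([-3.05426479e+00, -7.27717010e-01,  4.19997620e-04]), 'wrist_force': array([-0.09164491, -0.36740867,  0.5309683 ]), 'ft_torque': array([ 0.02160654, -0.04011159, -0.01280526]), 'gripper_width': 0.0929258801744303}
0.011
scene [[365.39883453   0.         257.2694532 ]
 [  0.         365.39883453 190.02225349]
 [  0.           0.           1.        ]] [0.9129071  0.76998955 0.97566151] [-0.70805683 -2.71929118  0.98334242] 1
holder [(0.79, [255.4, 118.6, 312.5, 166.4]), (0.7, [214.5, 172.4, 276.1, 223.0]), (0.6, [311.0, 295.3, 393.5, 375.9]), (0.58, [164.4, 224.2, 234.8, 290.8])]
wheel_hub [(0.87, [233.4, 1
[... 1219 characters left out ...]
3, [316.3, 250.4, 350.5, 289.8]), (0.72, [93.3, 186.0, 142.2, 225.6]), (0.71, [264.5, 192.0, 295.6, 214.5]), (0.65, [223.5, 120.0, 255.8, 148.8])]
wheel [(0.72, [218.8, 121.5, 230.6, 141.7]), (0.67, [263.0, 192.7, 274.9, 212.4]), (0.54, [94.9, 200.8, 110.3, 222.6]), (0.49, [319.2, 261.6, 323.7, 284.5])]
jaw_edge [(0.57, [277.8, 200.3, 297.5, 212.6]), (0.55, [118.7, 209.4, 135.2, 219.3]), (0.5, [332.7, 273.2, 353.2, 284.7]), (0.48, [236.5, 129.7, 255.0, 142.4])]
gauge_edge []
mug [(0.82, [375.1, 145.3, 411.9, 177.8])]
ashtray [(0.66, [386.2, 220.6, 413.4, 242.7])]
lunchbox [(0.75, [177.1, 197.0, 212.8, 250.7])]
brush [(0.55, [285.5, 104.4, 301.2, 151.7]), (0.37, [178.3, 196.7, 214.8, 249.4])]
```

View pics/scene0.png

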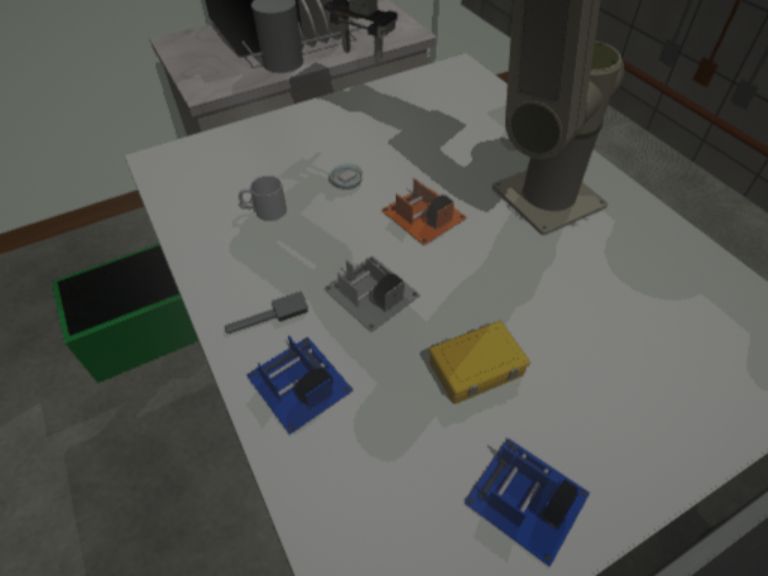

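View pics/top0.png

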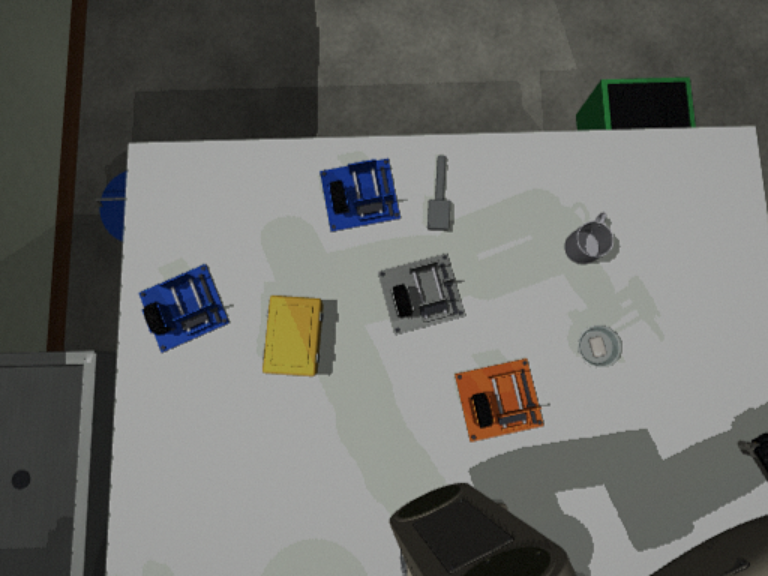

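The steel holder is in the middle, at about (425,293) in the top view and (372,292) in the scene view (both in 1.5x pixels). Blue and orange copies stand around it. I'll zoom in on it next.

```bash
python3 - <<'E'
from h import *
a=np.load("top0.npy",allow_pickle=True).item()["pixels"][160:235,240:320]
b=np.load("scene0.npy",allow_pickle=True).item()["pixels"][165:225,208:288]
f=lambda i:cv2.convertScaleAbs(cv2.resize(i,None,fx=9,fy=9,interpolation=cv2.INTER_CUBIC)[:, :],alpha=1.5)
cv2.imwrite("pics/ztop.png",f(a)[:600]);cv2.imwrite("pics/zscene.png",f(b)[:600])
E
```

```text
(no output)
```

View pics/ztop.png

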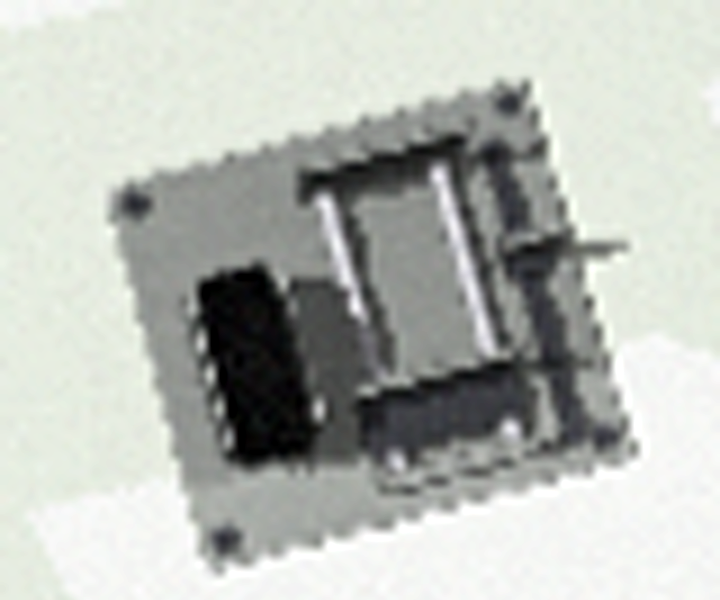

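View pics/zscene.png

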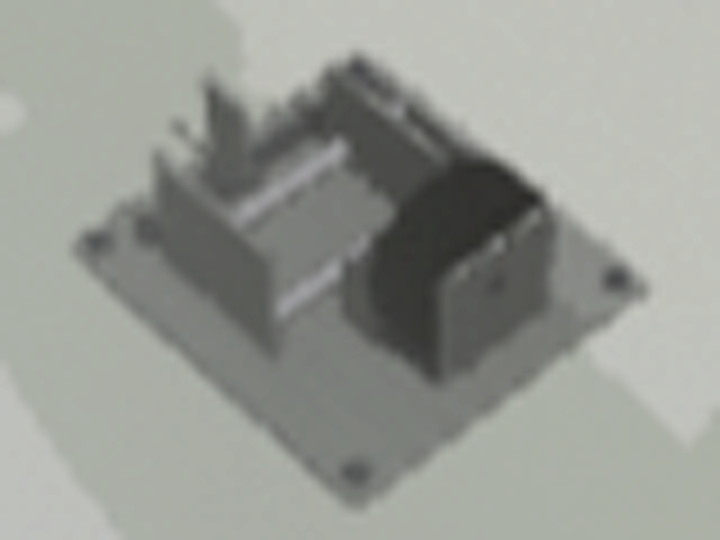

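```bash
cat >> h.py <<'E'
from scipy.ndimage import map_coordinates
from scipy.optimize import minimize
def gray(s): return cv2.cvtColor(s["pixels"],cv2.COLOR_BGR2GRAY).astype(float)
def W(pose,p):
    x,y,a=pose; c,s=np.cos(a),np.sin(a); p=np.atleast_2d(p); return np.c_[x+c*p[:,0]-s*p[:,1],y+s*p[:,0]+c*p[:,1],p[:,2]]
def projn(s,P): 
    c=(np.asarray(P)-np.array(s["origin"]))@rot(s["orientation"]); q=c@np.array(s["K"]).T; return q[:,:2]/q[:,2:]
def bright(g,s,pose,pts): 
    q=projn(s,W(pose,pts)); return map_coordinates(g,[q[:,1],q[:,0]],order=1)
def basescore(g,s,pose,d=.004):
    tot=0
    for (a,b,n) in (((75,-85),(75,70),(1,0)),((-75,-85),(-75,70),(-1,0)),((-70,75),(70,75),(0,1)),((-70,-90),(70,-90),(0,-1))):
        t=np.linspace(0,1,60)[:,None]; L=(np.array(a)*(1-t)+np.array(b)*t)/1000; n=np.array(n)
        for z in (.006,):
            o=np.c_[L+n*d,0*t+z]; i=np.c_[L-n*d,0*t+z]
            tot+=np.mean(np.clip(bright(g,s,pose,o)-bright(g,s,pose,i),-40,40))
    return tot
def fit(s,p0):
    g=gray(s); best=None
    for dx in (-.01,0,.01):
      for dy in (-.01,0,.01):
       for da in (-.06,0,.06):
        r=minimize(lambda p:-basescore(g,s,p/np.array([100,100,10])),(np.array(p0)+[dx,dy,da])*np.array([100,100,10]),method="Nelder-Mead",options=dict(initial_simplex=None,xatol=.005,fatol=.02))
        if best is None or r.fun<best.fun: best=r
    return best.x/np.array([100,100,10]),best.fun
E
python3 - <<'E'
from h import *
T=np.load("top0.npy",allow_pickle=True).item();S=np.load("scene0.npy",allow_pickle=True).item()
zo=lambda u,v:(240+u/9,160+v/9)
c=[at_z(T,*zo(*q),.006) for q in((115,195),(525,90),(635,450),(215,570))]
c=np.array(c); print(c)
m=c.mean(0); x=c[0]+c[1]-c[2]-c[3]; a=np.arctan2(x[1],x[0]); yv=np.array([-np.sin(a),np.cos(a)]); org=m[:2]+yv*.0075
print(org,a, np.linalg.norm(c[0]-c[1]),np.linalg.norm(c[1]-c[2]))
for n,s in(("T",T),("S",S)):
    p,f=fit(s,[*org,a]); print(n,p,f)
    print(" wheel top",W(p,[-.010,.040,.081]), "px",projn(s,W(p,[[-.010,.040,.081]])))
E
```

```text
[[ 0.61531053  0.15014994  0.006     ]
 [ 0.65195837 -0.00722642  0.006     ]
 [ 0.51317711 -0.04272904  0.006     ]
 [ 0.4721666   0.11593082  0.006     ]]
[0.5613526  0.06131198] 0.24244137784099637 0.16158707646110246 0.14325038854859323
T [0.56372078 0.06344331 0.23134776] -159.18212416361519
 wheel top [[0.54481561 0.10008475 0.081     ]] px [[268.4158209  198.92317425]]
S [0.56587363 0.07223445 0.23972485] -123.40006505007611
 wheel top [[0.54666218 0.10871623 0.081     ]] px [[258.75268348 186.64467166]]
```

```bash
cat >> h.py <<'E'
def overlay(s,poses,name,box,k=9,extra=[]):
    x0,y0,x1,y1=box
    im=cv2.convertScaleAbs(cv2.resize(s["pixels"][y0:y1,x0:x1],None,fx=k,fy=k,interpolation=cv2.INTER_CUBIC),alpha=1.5)
    f=lambda q:[tuple(int(round(v)) for v in ((u-x0+.5)*k,(w-y0+.5)*k)) for u,w in q]
    for pose,col in poses:
        def poly(P,closed=False):
            q=f(projn(s,W(pose,np.array(P)/1000.)))
            cv2.polylines(im,[np.array(q)],closed,col,1)
        poly([(75,75,6),(75,-90,6),(-75,-90,6),(-75,75,6)],True)
        poly([(52,8,68),(52,-56,68)]);
        poly([(-38,58.5,66),(18,58.5,66),(18,58.5,6)]);poly([(-38,21.5,66),(18,21.5,66)])
        poly([(-10,53,81),(-10,27,81)])
        for e in extra: poly(e)
    cv2.imwrite(f"pics/{name}.png",im)
TB=(240,160,320,226);SB=(208,165,288,225)
E
python3 - <<'E'
from h import *
T=np.load("top0.npy",allow_pickle=True).item();S=np.load("scene0.npy",allow_pickle=True).item()
pt=[0.56372078,0.06344331,0.23134776];ps=[0.56587363,0.07223445,0.23972485]
overlay(T,[(pt,(0,0,255))],"o1",TB);overlay(S,[(ps,(0,0,255)),(pt,(255,0,0))],"o2",SB)
E
```

```text
(no output)
```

View pics/o1.png

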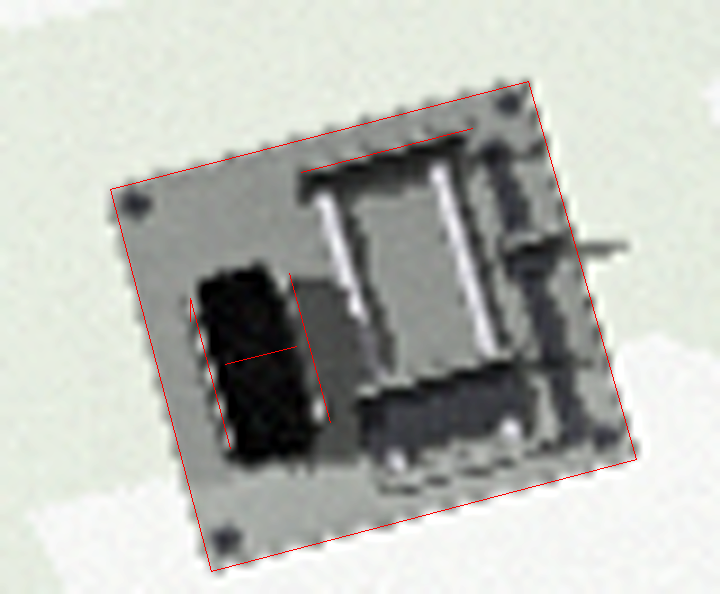

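View pics/o2.png

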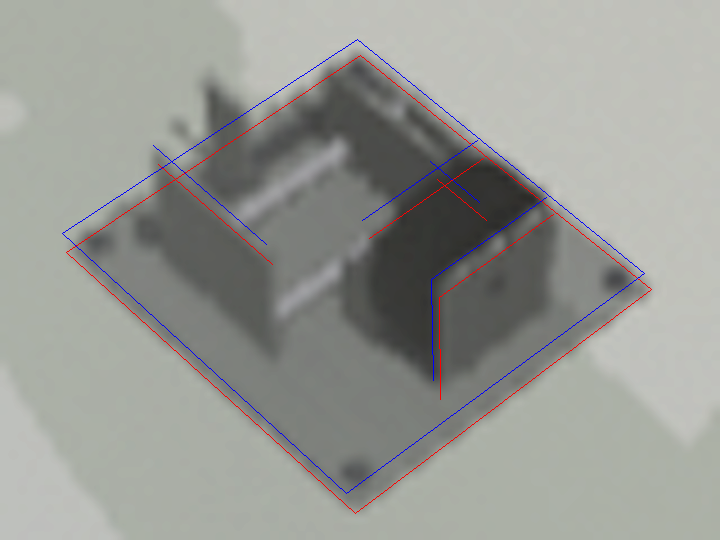

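```bash
cat >> h.py <<'E'
def score2(g,s,pose,zs,d=.0025):
    tot=0
    for z,(a,b,n) in zip(zs,(((75,-85),(75,70),(1,0)),((-75,-85),(-75,70),(-1,0)),((-70,75),(70,75),(0,1)),((-70,-90),(70,-90),(0,-1)))):
        t=np.linspace(0,1,80)[:,None]; L=(np.array(a)*(1-t)+np.array(b)*t)/1000; n=np.array(n)
        tot+=np.mean(np.clip(bright(g,s,pose,np.c_[L+n*d,0*t+z])-bright(g,s,pose,np.c_[L-n*d,0*t+z]),-60,60))
    return tot
def fit2(s,p0,zs):
    g=gray(s);best=None;sc=np.array([100,100,10])
    for dx in (-.006,0,.006):
      for dy in (-.006,0,.006):
        r=minimize(lambda p:-score2(g,s,p/sc,zs),(np.array(p0)+[dx,dy,0])*sc,method="Nelder-Mead",options=dict(xatol=.005,fatol=.02))
        if best is None or r.fun<best.fun: best=r
    return best.x/sc,best.fun
E
python3 - <<'E'
from h import *
T=np.load("top0.npy",allow_pickle=True).item();S=np.load("scene0.npy",allow_pickle=True).item()
pt=[0.56372078,0.06344331,0.23134776]
print(fit2(T,pt,[.006,0,.006,0])); print(fit2(T,pt,[.006]*4)); p,f=fit2(S,pt,[0,.006,0,.006]);print(p,f)
J=[[(x,-56,58),(x,8,58)] for x in (10,20,30)]
overlay(S,[(p,(0,0,255))],"o3",SB)
E
```

```text
(array([0.56407128, 0.06330757, 0.23710256]), np.float64(-173.92300132367475))
(array([0.56372206, 0.06395857, 0.23702718]), np.float64(-180.43004697433807))
[0.56429615 0.06934407 0.23859877] -100.02675099279378
```

View pics/o3.png

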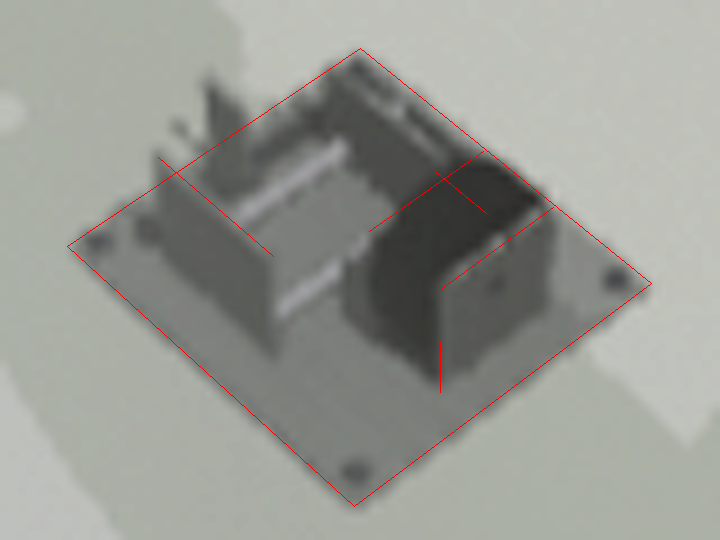

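```bash
cat > plan.py <<'E'
from h import *
import sys
def pose():
    s=ctrl.sense(); M=rot(s["eef_rot"]); return s,np.array(s["position"]),M
HP=np.array([.564,.0665,.2375])
def report():
    s,p,M=pose(); a=HP[2]; d=p[:2]-HP[:2]; c,sn=np.cos(a),np.sin(a)
    print("t",round(s["time"],2),"p",p.round(4),"tipz",round(p[2]-.011,4),"hold xy mm",(1000*np.array([c*d[0]+sn*d[1],-sn*d[0]+c*d[1]])).round(1),"F",np.round(s["wrist_force"],2),"w",round(s["gripper_width"],4),"phi",round(np.arctan2(M[1,0],M[0,0]),3),"zax",M[:,2].round(3))
E
python3 - <<'E'
from plan import *
report()
s,p,M=pose(); phi=np.arctan2(M[1,0],M[0,0])
tgt=W(HP,[-.010,.040,.190])[0]; print(tgt)
n=12; d=(tgt-p)/n
for i in range(n):
    x=np.array([np.cos(phi),np.sin(phi)]); y=np.array([np.sin(phi),-np.cos(phi)])
    print(round(100*d[:2]@x,2),round(100*d[:2]@y,2),round(-100*d[2],2)); 
    if i<8: phi+=.1675
E
```

```text
t 1.0 p [ 0.2706 -0.5355  0.1935] tipz 0.1825 hold xy mm [-426.8 -516.1] F [ 0.28  0.31 -0.04] w 0.0929 phi 0.468 zax [ 0. -0. -1.]
[0.54486977 0.10302443 0.19      ]
4.44 -3.72 0.03
5.0 -2.93 0.03
5.42 -2.05 0.03
5.68 -1.12 0.03
5.79 -0.16 0.03
5.73 0.81 0.03
5.52 1.75 0.03
5.15 2.65 0.03
4.64 3.47 0.03
4.64 3.47 0.03
4.64 3.47 0.03
4.64 3.47 0.03
```

Call:
arm_command:
  moves:
    - [4.4,-3.7,0,-0.168,0]
    - [5.0,-2.9,0,-0.168,0]
    - [5.4,-2.0,0,-0.168,0]
    - [5.7,-1.1,0,-0.168,0]
    - [5.8,-0.2,0,-0.168,0]
    - [5.7,0.8,0,-0.168,0]
    - [5.5,1.7,0,-0.168,0]
    - [5.1,2.6,0,-0.168,0]
    - [4.6,3.5,0,0,0]
    - [4.0,3.0,0,0,0]

```text
time: 2.25
position: [0.4885, 0.005, 0.1945]
eef_rot: [1.887, 2.505, 0.003]
wrist_force: [0.6, -0.4, 0.0]
gripper_width: 0.0009
```

```bash
python3 - <<'E'
from plan import *
report()
s,p,M=pose()
print(100*M.T@(W(HP,[-.028,.040,.100])[0]-p))
E
```

```text
t 2.25 p [0.4885 0.005  0.1945] tipz 0.1835 hold xy mm [-87.9 -42. ] F [ 0.63 -0.39  0.02] w 0.0009 phi 1.85 zax [ 0.006 -0.002 -1.   ]
[7.96892357 6.27809942 9.45721238]
```

Call:
arm_command:
  moves:
    - [3.0,2.0,0,0.02,0]
    - [3.0,2.0,0,0.02,0]
    - [2.0,2.0,1.0,0,0]
    - [0,0,3.0,0,0]
    - [0,0,3.0,0,0]
    - [0,0,1.0,0,0]
    - [0,0,0,0,0]
    - [0,0,0,0,0]
    - [0,0,0,0,0]
    - [0,0,0,0,0]

```text
time: 3.5
position: [0.531, 0.1058, 0.1181]
eef_rot: [1.926, 2.467, 0.014]
wrist_force: [0.1, 0.1, -0.8]
gripper_width: 0.0
```

```bash
python3 - <<'E'
from plan import *
report()
for n,B in(("scene",SB),("top",TB)):
    s=ctrl.snapshot(n); np.save(n+"1.npy",s,allow_pickle=True); x0,y0,x1,y1=B
    cv2.imwrite(f"pics/z1{n}.png",cv2.convertScaleAbs(cv2.resize(s["pixels"][y0-25:y1,x0:x1],None,fx=6,fy=6,interpolation=cv2.INTER_CUBIC),alpha=1.5))
E
```

```text
t 3.5 p [0.531  0.1058 0.1181] tipz 0.1071 hold xy mm [-22.8  46. ] F [ 0.15  0.11 -0.8 ] w 0.0 phi 1.815 zax [ 0.015 -0.    -1.   ]
```

View pics/z1scene.png

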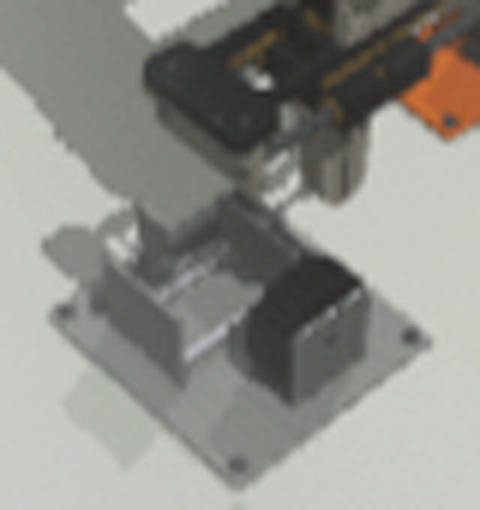

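View pics/z1top.png

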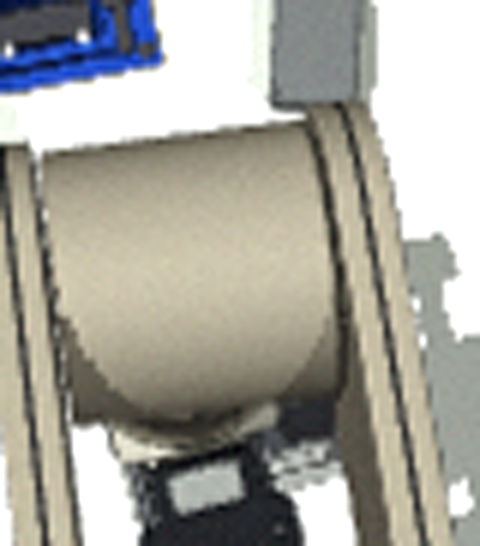

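```bash
python3 - <<'E'
from plan import *
S=np.load("scene1.npy",allow_pickle=True).item()
s,p,M=pose()
PS=np.array([.5643,.0693,.2386])
for nm,P in(("tip",p+M[:,2]*.011),("tcp",p),("wheeltop PS",W(PS,[-.01,.04,.081])[0]),("wheeltop HP",W(HP,[-.01,.04,.081])[0]),("wheel107",W(HP,[-.01,.04,.107])[0])):
    q=projn(S,[P])[0]; print(nm,q,((q-[208,140]+.5)*6).round())
im=S["pixels"][100:230,180:320]
cv2.imwrite("pics/z1b.png",cv2.convertScaleAbs(cv2.resize(im,None,fx=5,fy=4.5,interpolation=cv2.INTER_CUBIC),alpha=1.5))
E
```

```text
tip [262.56959883 178.91414593] [330. 236.]
tcp [262.63136602 176.58232365] [331. 222.]
wheeltop PS [258.72667248 185.86195943] [307. 278.]
wheeltop HP [258.37555329 185.25743918] [305. 275.]
wheel107 [258.34171916 179.92421852] [305. 243.]
```

View pics/z1b.png

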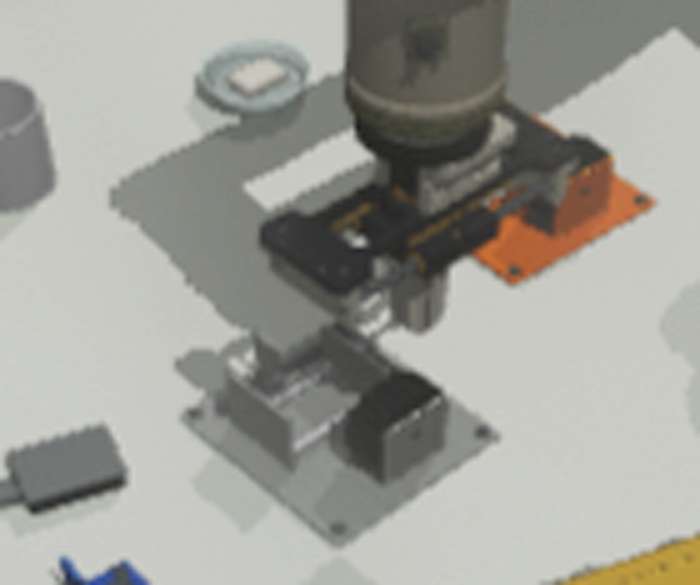

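```bash
python3 - <<'E'
from plan import *
s=ctrl.snapshot("scene"); np.save("scene2.npy",s,allow_pickle=True)
report()
im=s["pixels"][140:200,225:305]
cv2.imwrite("pics/z2.png",cv2.convertScaleAbs(cv2.resize(im,None,fx=10,fy=10,interpolation=cv2.INTER_NEAREST),alpha=1.7))
E
```

```text
t 3.65 p [0.5307 0.1058 0.1176] tipz 0.1066 hold xy mm [-23.1  46. ] F [-0.2  -0.55  0.61] w 0.0002 phi 1.816 zax [ 0.014 -0.001 -1.   ]
```

View pics/z2.png

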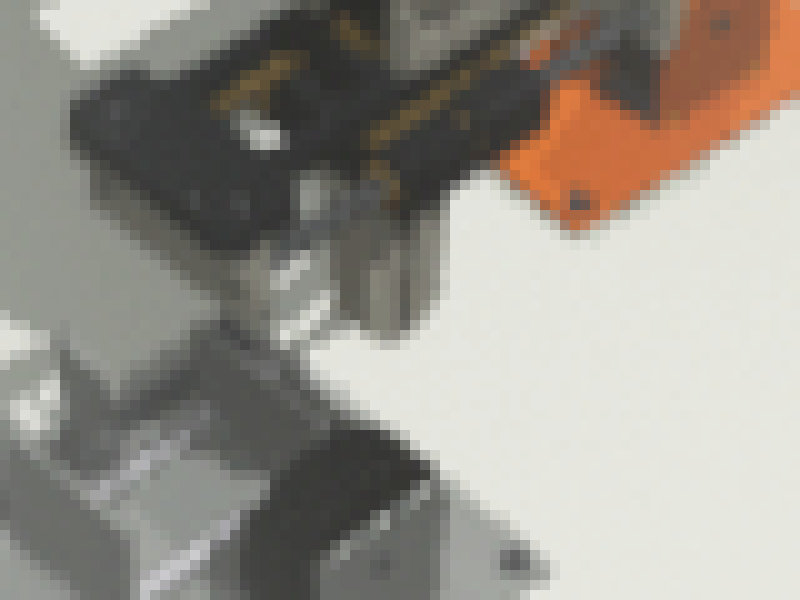

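```bash
python3 - <<'E'
from plan import *
S=np.load("scene2.npy",allow_pickle=True).item()
s,p,M=pose()
im=S["pixels"][120:200,215:315]
k=8
im=cv2.convertScaleAbs(cv2.resize(im,None,fx=k,fy=k,interpolation=cv2.INTER_CUBIC),alpha=1.5)[:600]
def poly(P,c,cl=True):
    q=projn(S,[p+M@(np.array(v)/1000) for v in P]); q=((q-[215,120]+.5)*k).astype(int); cv2.polylines(im,[q],cl,c,1)
poly([(7.5,17.5,11),(7.5,-17.5,11),(-7.5,-17.5,11),(-7.5,17.5,11)],(0,0,255))
poly([(7.5,17.5,-57),(7.5,-17.5,-57),(-7.5,-17.5,-57),(-7.5,17.5,-57)],(0,0,255))
poly([(37,94,-73),(37,-94,-73),(-37,-94,-73),(-37,94,-73)],(255,0,0))
cv2.imwrite("pics/z3.png",im)
E
```

```text
(no output)
```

View pics/z3.png

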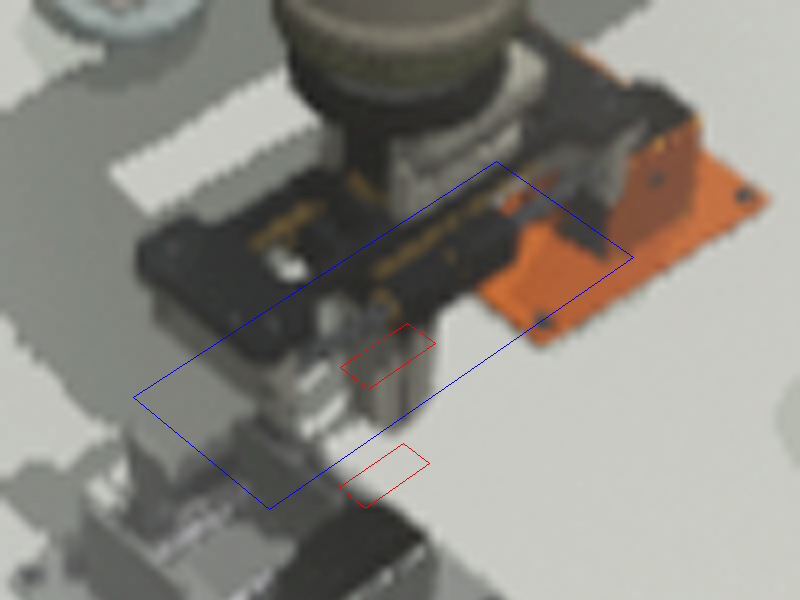

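```bash
python3 - <<'E'
from plan import *
A=np.load("scene0.npy",allow_pickle=True).item();B=np.load("scene2.npy",allow_pickle=True).item()
print(A["origin"],B["origin"],A["orientation"],B["orientation"])
print(projn(A,[[0,0,0],[0,0,.2]]))
for q in ((495,188),(545,230),(606,203)): print(at_z(A,q[0]/1.5-.17,q[1]/1.5-.17,0.01))
d=np.abs(gray(A)-gray(B))[170:225,208:250].mean(); print(d)
s=ctrl.sense(); print(s["joint_pos"])
E
```

```text
[0.9129071  0.76998955 0.97566151] [0.9129071  0.76998955 0.97566151] [-0.70805683 -2.71929118  0.98334242] [-0.70805683 -2.71929118  0.98334242]
[[364.85332242 130.42099266]
 [377.15962972  87.73072955]]
[ 0.11092581 -0.08598037  0.01      ]
[0.09767009 0.10461583 0.01      ]
[-0.1047622   0.10437354  0.01      ]
12.232467532467533
[ 0.10353606  0.00549595  1.75915547 -0.00202204  1.36302636 -0.14083039]
```

```bash
python3 - <<'E'
from plan import *
B=np.load("scene2.npy",allow_pickle=True).item()
s,p,M=pose()
u,v=397/8+214.5,430/8+119.5
for z in (.107,.13,.15,.16): print(z,at_z(B,u,v,z))
print("pred near corner",p+M@np.array([.0075,.0175,.011]))
s=ctrl.snapshot("top"); cv2.imwrite("pics/top2.png",cv2.resize(s["pixels"],None,fx=1.5,fy=1.5)); np.save("top2.npy",s,allow_pickle=True)
cv2.imwrite("pics/scene2.png",cv2.resize(B["pixels"],None,fx=1.5,fy=1.5))
E
```

```text
0.107 [0.5148121  0.08725878 0.107     ]
0.13 [0.52535266 0.10533579 0.13      ]
0.15 [0.53451837 0.12105494 0.15      ]
0.16 [0.53910123 0.12891451 0.16      ]
pred near corner [0.54601678 0.11733046 0.10683019]
```

View pics/top2.png

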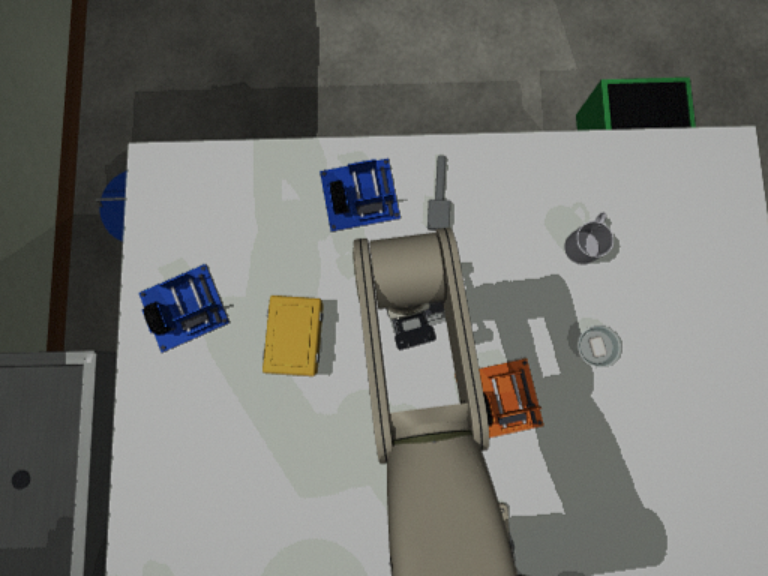

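View pics/scene2.png

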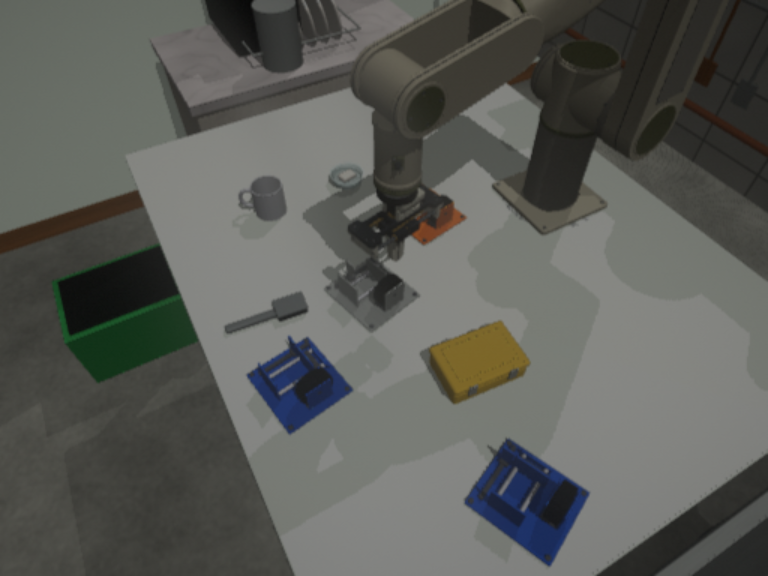

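The reported tip pose puts the tip over the wheel, but the picture shows the fingers higher and further back than that. I'll go down a little and compare again before touching anything.

Call:
arm_command:
  moves:
    - [-0.3,-0.3,0.4,0,0]
    - [-0.2,0,0.4,0,0]
    - [0,0,0.4,0,0]
    - [0,0,0.4,0,0]
    - [0,0,0,0,0]
    - [0,0,0,0,0]
    - [0,0,0,0,0]
    - [0,0,0,0,0]
    - [0,0,0,0,0]
    - [0,0,0,0,0]

```text
time: 4.95
position: [0.5287, 0.0998, 0.1]
eef_rot: [1.927, 2.468, 0.012]
wrist_force: [0.1, 0.4, 0.2]
gripper_width: 0.0005
```

```bash
cat >> plan.py <<'E'
def gov(name):
    S=ctrl.snapshot("scene"); np.save(name+".npy",S,allow_pickle=True)
    s,p,M=pose(); k=8; x0,y0=215,130
    im=cv2.convertScaleAbs(cv2.resize(S["pixels"][y0:y0+75,x0:x0+100],None,fx=k,fy=k,interpolation=cv2.INTER_CUBIC),alpha=1.5)
    def poly(P,c,cl=True):
        q=projn(S,[p+M@(np.array(v)/1000) for v in P]); q=((q-[x0,y0]+.5)*k).astype(int); cv2.polylines(im,[q],cl,c,1)
    poly([(7.5,17.5,11),(7.5,-17.5,11),(-7.5,-17.5,11),(-7.5,17.5,11)],(0,0,255))
    cv2.imwrite(f"pics/{name}.png",im); return S
E
python3 - <<'E'
from plan import *
report(); gov("g1"); report()
E
```

```text
t 4.95 p [0.5287 0.0998 0.1   ] tipz 0.089 hold xy mm [-26.4  40.7] F [0.11 0.4  0.16] w 0.0005 phi 1.816 zax [ 0.013 -0.001 -1.   ]
t 5.0 p [0.5287 0.0999 0.1   ] tipz 0.089 hold xy mm [-26.4  40.7] F [ 0.42 -0.19 -0.51] w 0.0002 phi 1.816 zax [ 0.013 -0.001 -1.   ]
```

View pics/g1.png

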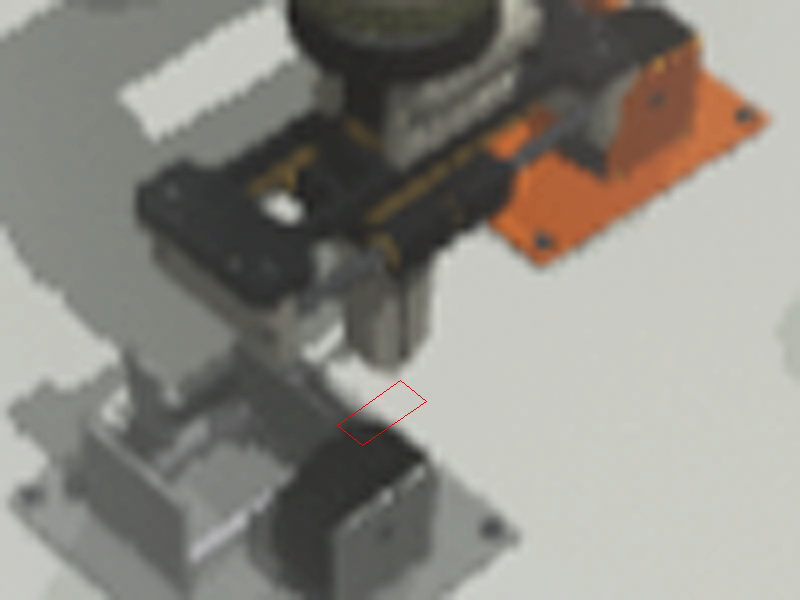

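```bash
python3 - <<'E'
from plan import *
S=np.load("g1.npy",allow_pickle=True).item(); s,p,M=pose()
for z in(-57,-70,-90,-100,-110):
    q=projn(S,[p+M@(np.array(v)/1000) for v in ((37.5,94,z),(-37.5,94,z),(37.5,-94,z),(0,0,z))]); print(z,((q-[215,130]+.5)*8).round().tolist())
E
```

```text
-57 [[269.0, 478.0], [135.0, 366.0], [624.0, 229.0], [385.0, 296.0]]
-70 [[268.0, 455.0], [133.0, 343.0], [626.0, 205.0], [385.0, 272.0]]
-90 [[267.0, 418.0], [130.0, 306.0], [631.0, 168.0], [386.0, 235.0]]
-100 [[267.0, 399.0], [129.0, 287.0], [633.0, 149.0], [386.0, 216.0]]
-110 [[267.0, 380.0], [128.0, 267.0], [635.0, 130.0], [387.0, 197.0]]
```

Call:
arm_command:
  moves:
    - [0,0,0.2,0,0]
    - [0,0,0.2,0,0]
    - [0,0,0.2,0,0]
    - [0,0,0.1,0,0]
    - [0,0,0.1,0,0]
    - [0,0,0.1,0,0]
    - [0,0,0.0,0,0]
    - [0,0,0,0,0]
    - [0,0,0,0,0]
    - [0,0,0,0,0]

```text
time: 6.25
position: [0.5288, 0.0998, 0.0903]
eef_rot: [1.927, 2.468, 0.012]
wrist_force: [0.0, -0.4, 1.5]
gripper_width: 0.0004
```

```bash
python3 - <<'E'
from plan import *
report(); gov("g2"); report()
E
```

```text
t 6.25 p [0.5288 0.0998 0.0903] tipz 0.0793 hold xy mm [-26.3  40.7] F [ 0.02 -0.44  1.49] w 0.0004 phi 1.816 zax [ 0.013 -0.001 -1.   ]
t 6.3 p [0.5289 0.0999 0.0903] tipz 0.0793 hold xy mm [-26.3  40.7] F [-0.23  0.06  0.44] w 0.0005 phi 1.816 zax [ 0.013 -0.001 -1.   ]
```

View pics/g2.png

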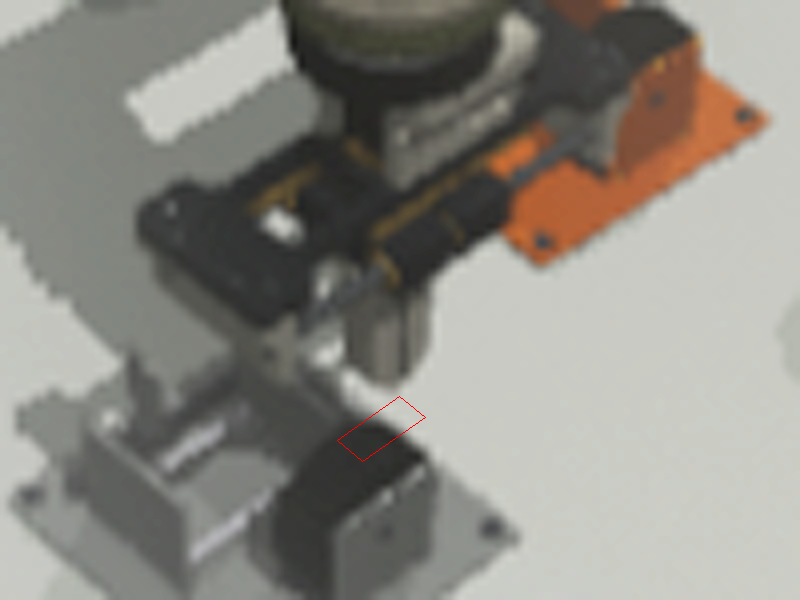

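```bash
python3 - <<'E'
from plan import *
T=ctrl.snapshot("top"); np.save("top3.npy",T,allow_pickle=True)
cv2.imwrite("pics/t3.png",cv2.convertScaleAbs(cv2.resize(T["pixels"][150:240,230:330],None,fx=6.5,fy=6.5,interpolation=cv2.INTER_CUBIC),alpha=1.5))
S=np.load("g2.npy",allow_pickle=True).item()
cv2.imwrite("pics/s3.png",cv2.convertScaleAbs(cv2.resize(S["pixels"][125:190,220:310],None,fx=8.8,fy=8.8,interpolation=cv2.INTER_CUBIC),alpha=2))
E
```

```text
(no output)
```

View pics/t3.png

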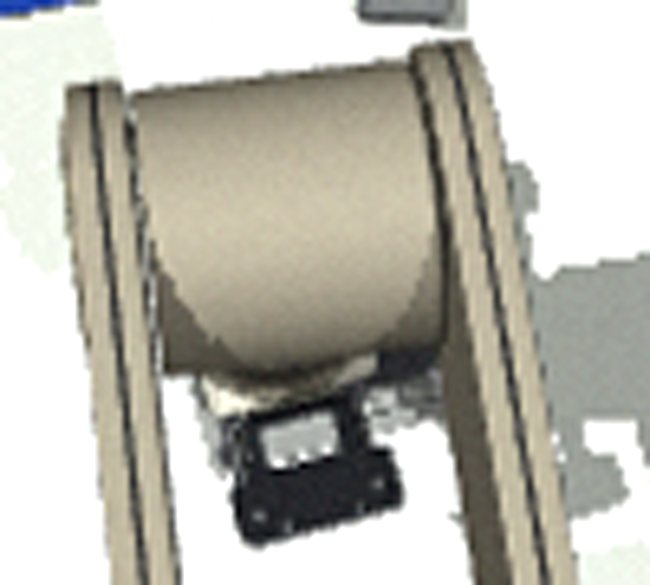

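View pics/s3.png

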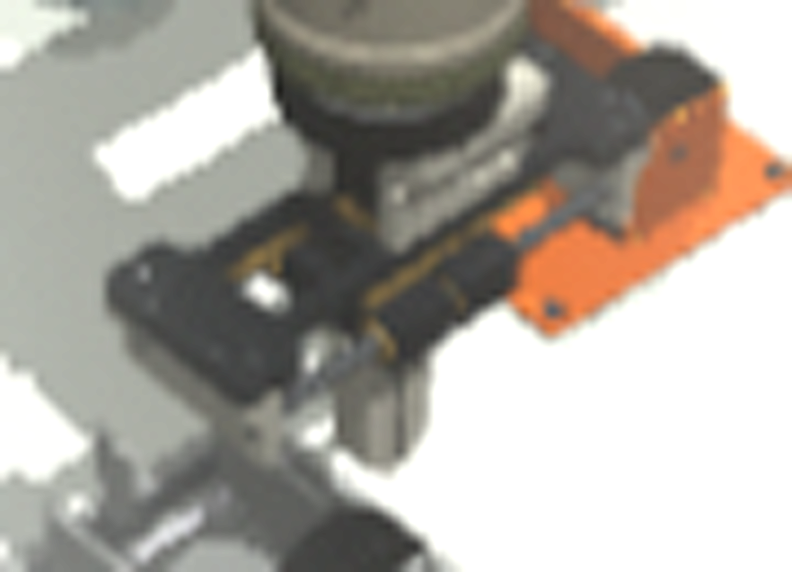

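```bash
python3 - <<'E'
from plan import *
from scipy.optimize import least_squares
T=np.load("top3.npy",allow_pickle=True).item();S=np.load("g2.npy",allow_pickle=True).item()
s,p,M=pose(); report()
tq=np.array([[245,545],[400,495]])/6.5+[229.5,149.5]
sq=np.array([[245,390],[110,285]])/8.8+[219.5,124.5]
def res(v,full=False):
    o=np.array(v[:3]); h,L=v[3]/1000,v[4]/1000
    P=lambda a,b:o+M@np.array([a,b,0.])
    r=np.r_[(projn(T,[P(h,-L),P(-h,-L)])-tq).ravel(),(projn(S,[P(h,L),P(-h,L)])-sq).ravel()]
    return r
for fixed in (None,94):
    f=lambda v:np.r_[res(v),0 if fixed is None else 10*(v[4]-fixed)]
    r=least_squares(f,[*p,37.5,94],x_scale=[.01,.01,.01,5,5]); print(r.x.round(4),r.fun.round(2)); print("offset tool",(M.T@(r.x[:3]-p)*1000).round(1))
E
```

```text
t 6.35 p [0.5288 0.0998 0.0903] tipz 0.0793 hold xy mm [-26.3  40.7] F [-0.2  -0.28  0.51] w 0.0007 phi 1.816 zax [ 0.013 -0.001 -1.   ]
[ 0.5273  0.0985  0.2348 33.3989 89.5414] [ 0.14 -0.57 -0.13  0.57  0.2   0.3  -0.19 -0.32  0.  ]
offset tool [  -1.5    0.  -144.5]
[ 0.5286  0.1014  0.2412 33.199  93.987 ] [-0.4   0.49 -0.65  1.62 -1.01  0.3  -1.41 -0.36 -0.13]
offset tool [   1.     2.  -150.9]
```

Call:
arm_command:
  moves:
    - [0,0,-0.6,0,0]
    - [0,0.8,0,0,0]
    - [0,0.8,0,0,0]
    - [0,0,0.2,0,0]
    - [0,0,0.2,0,0]
    - [0,0,0.2,0,0]
    - [0,0,0.2,0,0]
    - [0,0,0,0,0]
    - [0,0,0,0,0]
    - [0,0,0,0,0]

```text
time: 7.6
position: [0.5453, 0.104, 0.0881]
eef_rot: [1.927, 2.468, 0.011]
wrist_force: [-0.2, 0.4, 0.8]
gripper_width: 0.0008
```

```bash
python3 - <<'E'
from plan import *
report()
E
```

```text
t 7.6 p [0.5453 0.104  0.0881] tipz 0.0771 hold xy mm [-9.3 40.8] F [-0.25  0.44  0.81] w 0.0008 phi 1.816 zax [ 0.013 -0.001 -1.   ]
```

```bash
python3 - <<'E'
from plan import *
gov("g3")
E
```

```text
(no output)
```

View pics/g3.png

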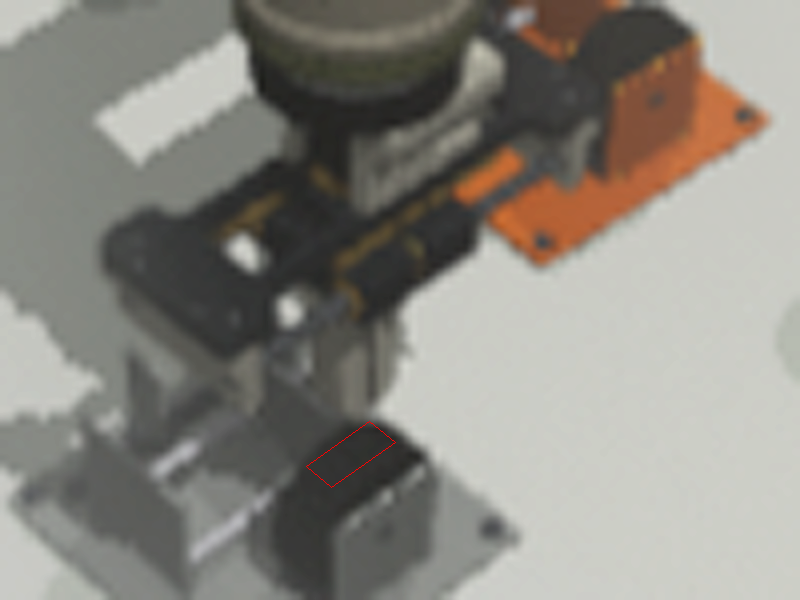

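The picture was right. With the tip reported at 77 mm, below the wheel's top, nothing touches, so the real tip is about 30 mm higher than reported. I'll go down further in stages.

Call:
arm_command:
  moves:
    - [0,-0.4,0.3,0,0]
    - [0,-0.4,0.3,0,0]
    - [0,0,0.3,0,0]
    - [0,0,0.3,0,0]
    - [0,0,0.3,0,0]
    - [0,0,0.2,0,0]
    - [0,0,0,0,0]
    - [0,0,0,0,0]
    - [0,0,0,0,0]
    - [0,0,0,0,0]

```text
time: 8.9
position: [0.5374, 0.1019, 0.0699]
eef_rot: [1.927, 2.468, 0.012]
wrist_force: [-0.9, 0.1, -0.6]
gripper_width: 0.0004
```

```bash
python3 - <<'E'
from plan import *
report();gov("g4")
E
```

```text
t 8.9 p [0.5374 0.1019 0.0699] tipz 0.0589 hold xy mm [-17.6  40.7] F [-0.91  0.07 -0.55] w 0.0004 phi 1.816 zax [ 0.013 -0.001 -1.   ]
```

View pics/g4.png

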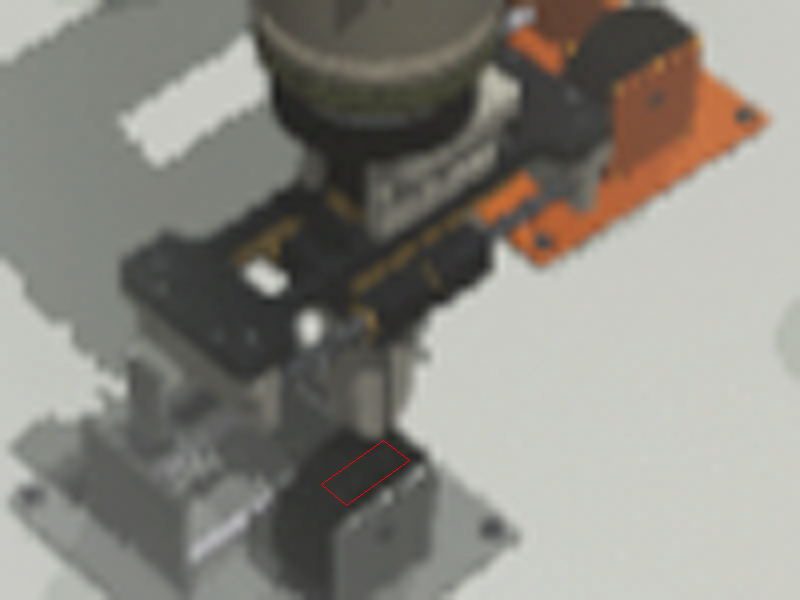

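Call:
arm_command:
  moves:
    - [0,0,0.1,0,0]
    - [0,0,0.1,0,0]
    - [0,0,0.1,0,0]
    - [0,0,0.1,0,0]
    - [0,0,0.1,0,0]
    - [0,0,0.1,0,0]
    - [0,0,0,0,0]
    - [0,0,0,0,0]
    - [0,0,0,0,0]
    - [0,0,0,0,0]

```text
time: 10.2
position: [0.5375, 0.1019, 0.0635]
eef_rot: [1.927, 2.468, 0.012]
wrist_force: [0.1, -0.8, -1.0]
gripper_width: 0.0001
```

```bash
python3 - <<'E'
from plan import *
report();gov("g5")
E
```

```text
t 10.2 p [0.5375 0.1019 0.0635] tipz 0.0525 hold xy mm [-17.5  40.7] F [ 0.14 -0.78 -1.01] w 0.0001 phi 1.816 zax [ 0.013 -0.001 -1.   ]
```

View pics/g5.png

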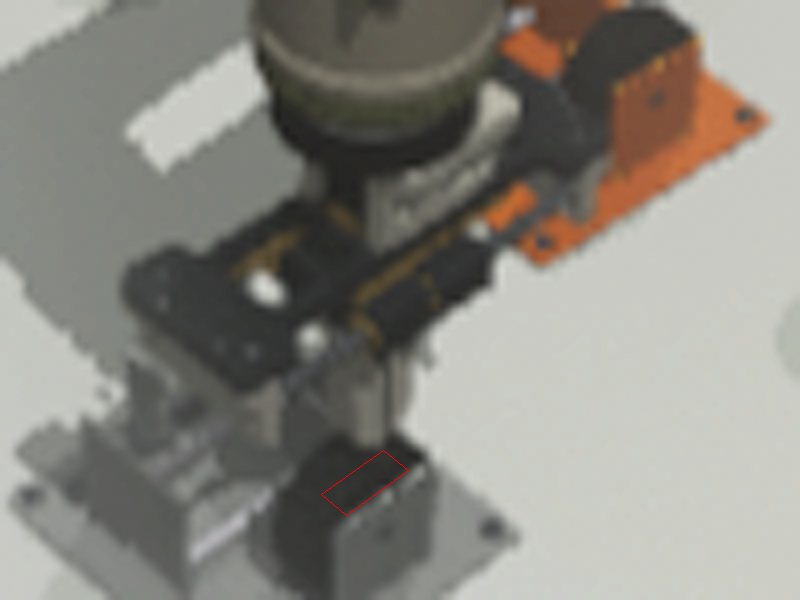

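Call:
arm_command:
  moves:
    - [0,0,0.1,0,0]
    - [0,0,0.1,0,0]
    - [0,0,0.1,0,0]
    - [0,0,0.1,0,0]
    - [0,0,0.0,0,0]
    - [0,0,0.0,0,0]
    - [0,0,0,0,0]
    - [0,0,0,0,0]
    - [0,0,0,0,0]
    - [0,0,0,0,0]

```text
time: 11.5
position: [0.5375, 0.1019, 0.0592]
eef_rot: [1.927, 2.468, 0.012]
wrist_force: [-0.1, 0.9, -0.0]
gripper_width: 0.0007
```

```bash
python3 - <<'E'
from plan import *
report()
for i in range(3): ctrl.snapshot("scene"); print(ctrl.sense()["wrist_force"].round(2))
E
```

```text
t 11.5 p [0.5375 0.1019 0.0592] tipz 0.0482 hold xy mm [-17.4  40.6] F [-0.14  0.91 -0.02] w 0.0007 phi 1.816 zax [ 0.013 -0.001 -1.   ]
[-0.51  0.51  0.06]
[-0.85  0.04  0.7 ]
[ 0.28 -0.6  -0.19]
```

Call:
arm_command:
  moves:
    - [0,0,0.1,0,0]
    - [0,0,0.1,0,0]
    - [0,0,0.1,0,0]
    - [0,0,0.1,0,0]
    - [0,0,0.0,0,0]
    - [0,0,0.0,0,0]
    - [0,0,0,0,0]
    - [0,0,0,0,0]
    - [0,0,0,0,0]
    - [0,0,0,0,0]

```text
time: 12.9
position: [0.5376, 0.1019, 0.0551]
eef_rot: [1.927, 2.468, 0.012]
wrist_force: [-0.9, 0.6, 1.1]
gripper_width: 0.0004
```

```bash
python3 - <<'E'
from plan import *
report();gov("g6");report()
E
```

```text
t 12.9 p [0.5376 0.1019 0.0551] tipz 0.0441 hold xy mm [-17.3  40.6] F [-0.93  0.56  1.14] w 0.0004 phi 1.816 zax [ 0.013 -0.001 -1.   ]
t 12.95 p [0.5376 0.1019 0.0551] tipz 0.0441 hold xy mm [-17.3  40.6] F [-0.1   0.7   0.62] w 0.0005 phi 1.816 zax [ 0.013 -0.001 -1.   ]
```

View pics/g6.png

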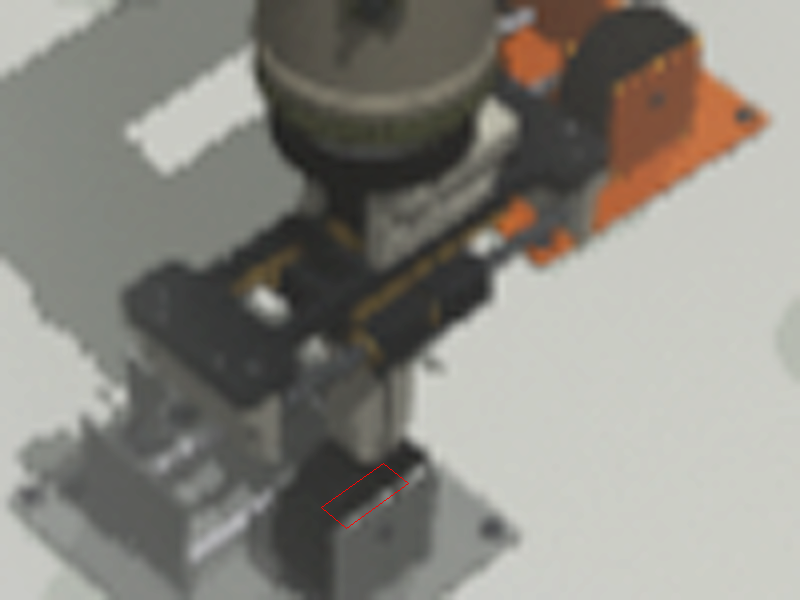

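Call:
arm_command:
  moves:
    - [0,0,0.1,0,0]
    - [0,0,0.1,0,0]
    - [0,0,0.1,0,0]
    - [0,0,0.1,0,0]
    - [0,0,0.0,0,0]
    - [0,0,0.0,0,0]
    - [0,0,0,0,0]
    - [0,0,0,0,0]
    - [0,0,0,0,0]
    - [0,0,0,0,0]

```text
time: 14.2
position: [0.5381, 0.102, 0.0541]
eef_rot: [1.926, 2.467, 0.013]
wrist_force: [-2.8, -0.7, 4.4]
gripper_width: 0.0004
```

```bash
python3 - <<'E'
from plan import *
report()
for i in range(2): ctrl.snapshot("scene"); print(ctrl.sense()["wrist_force"].round(2))
E
```

```text
t 14.2 p [0.5381 0.102  0.0541] tipz 0.0431 hold xy mm [-16.8  40.6] F [-2.85 -0.74  4.4 ] w 0.0004 phi 1.816 zax [ 0.014 -0.001 -1.   ]
[-2.71 -1.5   4.36]
[-3.34 -0.06  4.75]
```

Call:
arm_command:
  moves:
    - [0,0.4,0.05,0,0]
    - [0,0.4,0.05,0,0]
    - [0,0.4,0.05,0,0]
    - [0,0.4,0.05,0,0]
    - [0,0.4,0.05,0,0]
    - [0,0,0,0,0]
    - [0,0,0,0,0]
    - [0,0,0,0,0]
    - [0,0,0,0,0]
    - [0,0,0,0,0]

```text
time: 15.55
position: [0.5612, 0.1076, 0.0533]
eef_rot: [1.924, 2.464, 0.019]
wrist_force: [0.4, -0.7, 2.7]
gripper_width: 0.0004
```

```bash
python3 - <<'E'
from plan import *
report();gov("g7");report()
E
```

```text
t 15.55 p [0.5612 0.1076 0.0533] tipz 0.0423 hold xy mm [ 7.  40.6] F [ 0.42 -0.66  2.67] w 0.0004 phi 1.816 zax [ 0.019  0.    -1.   ]
t 15.6 p [0.5612 0.1076 0.0533] tipz 0.0423 hold xy mm [ 6.9 40.6] F [-0.58  0.1   2.49] w 0.0008 phi 1.816 zax [ 0.019  0.    -1.   ]
```

View pics/g7.png

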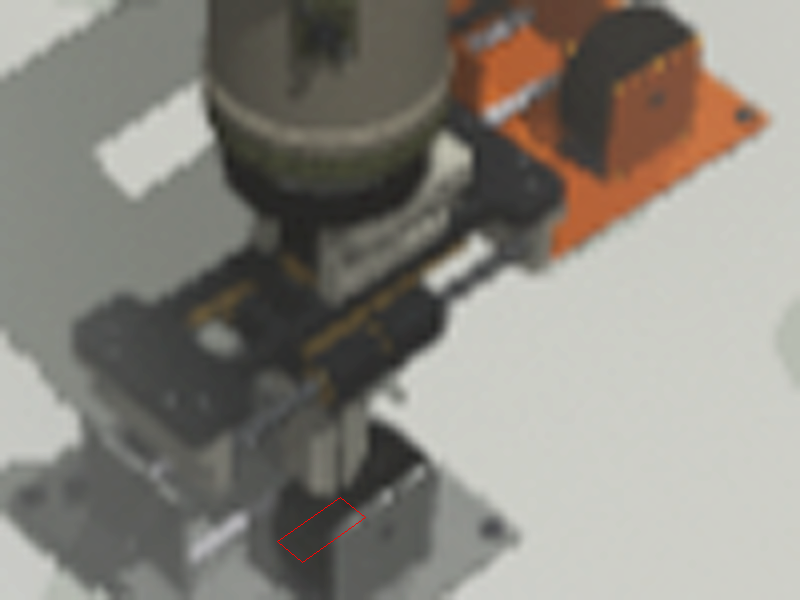

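```bash
python3 - <<'E'
from plan import *
T=np.load("top0.npy",allow_pickle=True).item();S=np.load("scene0.npy",allow_pickle=True).item()
PT=[.5639,.0636,.237];PS=[.5643,.0693,.2386]
def draw(s,pose,box,k,name,segs):
    x0,y0,x1,y1=box
    im=cv2.convertScaleAbs(cv2.resize(s["pixels"][y0:y1,x0:x1],None,fx=k,fy=k,interpolation=cv2.INTER_CUBIC),alpha=1.6)
    for P,c in segs:
        q=((projn(s,W(pose,np.array(P)/1000.))-[x0,y0]+.5)*k).astype(int); cv2.polylines(im,[q],False,c,1)
    cv2.imwrite(f"pics/{name}.png",im)
seg=[]
for x in (-40,-30,-20,-10): seg.append(([(x,-56,58),(x,8,58)],(0,0,255)))
for x in (-10,0,10,20,30): seg.append(([(x,-82,58),(x,-60,58)],(255,0,0)))
seg.append(([(50,-56,68),(50,8,68)],(0,200,0)));seg.append(([(54,-56,68),(54,8,68)],(0,200,0)))
draw(T,PT,(268,165,315,218),11,"j1",seg); draw(T,PT,(268,165,315,218),11,"j1n",[])
draw(S,PS,(212,168,272,200),12,"j2",seg); draw(S,PS,(212,168,272,200),12,"j2n",[])
for a in("j1","j2"):
    cv2.imwrite(f"pics/{a}c.png",np.vstack([cv2.imread(f"pics/{a}.png"),cv2.imread(f"pics/{a}n.png")]) if a=="j2" else np.hstack([cv2.imread(f"pics/{a}.png"),cv2.imread(f"pics/{a}n.png")]))
E
python3 -c "
import cv2
a=cv2.imread('pics/j1c.png');print(a.shape);cv2.imwrite('pics/j1c.png',cv2.resize(a,(800,int(a.shape[0]*800/a.shape[1]))))
a=cv2.imread('pics/j2c.png');print(a.shape);cv2.imwrite('pics/j2c.png',cv2.resize(a,(int(a.shape[1]*600/a.shape[0]),600)))"
```

```text
(583, 1034, 3)
(768, 720, 3)
```

View pics/j1c.png

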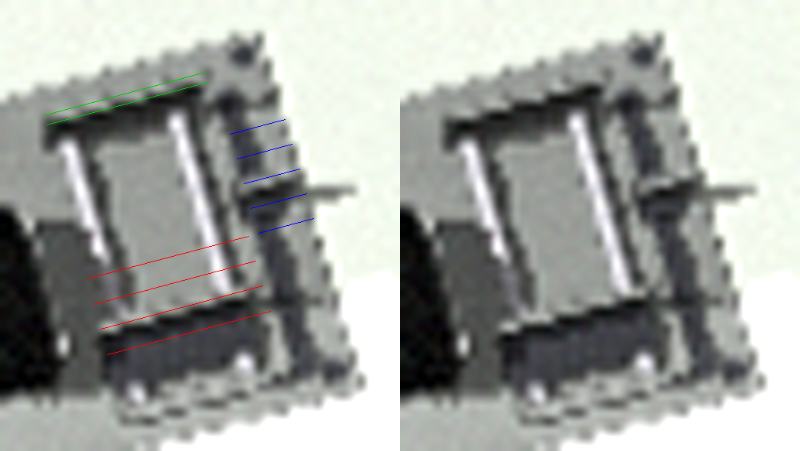

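View pics/j2c.png

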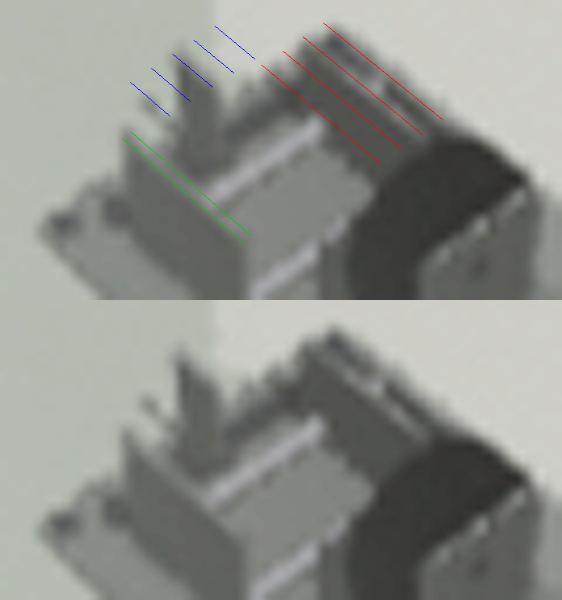

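Call:
arm_command:
  moves:
    - [0,0,-0.6,0,0]
    - [0,-0.8,-0.2,0,0]
    - [0,-0.8,0,0,0]
    - [0,-0.8,0,0,0]
    - [0,0,0.3,0,0]
    - [0,0,0.2,0,0]
    - [0,0,0,0,0]
    - [0,0,0,0,0]
    - [0,0,0,0,0]
    - [0,0,0,0,0]

```text
time: 16.85
position: [0.5345, 0.101, 0.055]
eef_rot: [1.925, 2.466, 0.015]
wrist_force: [-1.4, -0.4, 2.6]
gripper_width: 0.0006
```

```bash
python3 - <<'E'
from plan import *
report()
E
```

```text
t 16.85 p [0.5345 0.101  0.055 ] tipz 0.044 hold xy mm [-20.5  40.5] F [-1.35 -0.38  2.56] w 0.0006 phi 1.816 zax [ 0.016 -0.    -1.   ]
```

Call:
arm_command:
  moves:
    - [0,0.4,0.1,0,0]
    - [0,0.4,0.06,0,0]
    - [0,0.4,0.05,0,0]
    - [0,0.4,0.05,0,0]
    - [0,0.4,0.05,0,0]
    - [0,0.4,0.05,0,0]
    - [0,0,0,0,0]
    - [0,0,0,0,0]
    - [0,0,0,0,0]
    - [0,0,0,0,0]

```text
time: 18.1
position: [0.5624, 0.1078, 0.0537]
eef_rot: [1.923, 2.463, 0.021]
wrist_force: [0.4, 0.1, 2.1]
gripper_width: 0.0006
```

```bash
python3 - <<'E'
from plan import *
report()
E
```

```text
t 18.1 p [0.5624 0.1078 0.0537] tipz 0.0427 hold xy mm [ 8.2 40.5] F [0.37 0.11 2.06] w 0.0006 phi 1.816 zax [ 0.021  0.001 -1.   ]
```

Call:
arm_command:
  moves:
    - [0,0,-0.6,0,0]
    - [0,-0.8,-0.2,0,0]
    - [0,-0.8,0,0,0]
    - [0,-0.8,0,0,0]
    - [0,0,0.3,0,0]
    - [0,0,0.2,0,0]
    - [0,0,0.05,0,0]
    - [0,0,0,0,0]
    - [0,0,0,0,0]
    - [0,0,0,0,0]

```text
time: 19.35
position: [0.5361, 0.1013, 0.0554]
eef_rot: [1.924, 2.464, 0.019]
wrist_force: [-1.8, -0.6, 3.4]
gripper_width: 0.0004
```

```bash
python3 - <<'E'
from plan import *
report()
E
```

```text
t 19.35 p [0.5361 0.1013 0.0554] tipz 0.0444 hold xy mm [-18.9  40.4] F [-1.75 -0.61  3.41] w 0.0004 phi 1.816 zax [ 0.019  0.    -1.   ]
```

Call:
arm_command:
  moves:
    - [0,0.4,0.06,0,0]
    - [0,0.4,0.05,0,0]
    - [0,0.4,0.05,0,0]
    - [0,0.4,0.05,0,0]
    - [0,0,0,0,0]
    - [0,0,0,0,0]
    - [0,0,-0.6,0,0]
    - [0,0,-1.5,0,0]
    - [0,0,-2.0,0,0]
    - [0,0,0,0,0]

```text
time: 20.6
position: [0.5525, 0.1056, 0.0973]
eef_rot: [1.924, 2.464, 0.02]
wrist_force: [-0.1, 0.0, 0.8]
gripper_width: 0.0005
```

```bash
python3 - <<'E'
from plan import *
report()
E
```

```text
t 20.6 p [0.5525 0.1056 0.0973] tipz 0.0863 hold xy mm [-1.9 40.7] F [-0.15  0.04  0.76] w 0.0005 phi 1.816 zax [ 0.02   0.001 -1.   ]
```

Call:
arm_command:
  moves:
    - [4,-2,-4,0,0]
    - [5,-3,-2,0,0]
    - [5,-3,0,0,0]
    - [5,-3,0,0,0]
    - [0,0,0,0,0]
    - [0,0,0,0,0]
    - [0,0,0,0,0]
    - [0,0,0,0,0]
    - [0,0,0,0,0]
    - [0,0,0,0,0]

```text
time: 21.85
position: [0.396, 0.2642, 0.1537]
eef_rot: [1.933, 2.458, 0.018]
wrist_force: [1.0, 0.5, -0.8]
gripper_width: 0.0007
```

```bash
cat >> plan.py <<'E'
PT=[.5639,.0636,.237];PS=[.5643,.0693,.2386]
def draw(s,pose,box,k,segs):
    x0,y0,x1,y1=box
    im=cv2.convertScaleAbs(cv2.resize(s["pixels"][y0:y1,x0:x1],None,fx=k,fy=k,interpolation=cv2.INTER_CUBIC),alpha=1.6)
    for P,c in segs:
        q=((projn(s,W(pose,np.array(P)/1000.))-[x0,y0]+.5)*k).astype(int); cv2.polylines(im,[q],False,c,1)
    return im
def look(tag,seg=[]):
    for n,P,B,k in(("top",PT,(262,160,315,220),10),("scene",PS,(208,165,275,225),10)):
        s=ctrl.snapshot(n); np.save(n+tag+".npy",s,allow_pickle=True)
        cv2.imwrite(f"pics/{n}{tag}.png",draw(s,P,B,k,seg))
E
python3 - <<'E'
from plan import *
report(); look("L1")
E
```

```text
t 21.85 p [0.396  0.2642 0.1537] tipz 0.1427 hold xy mm [-116.8  231.7] F [ 0.99  0.47 -0.75] w 0.0007 phi 1.809 zax [ 0.019  0.    -1.   ]
```

View pics/topL1.png

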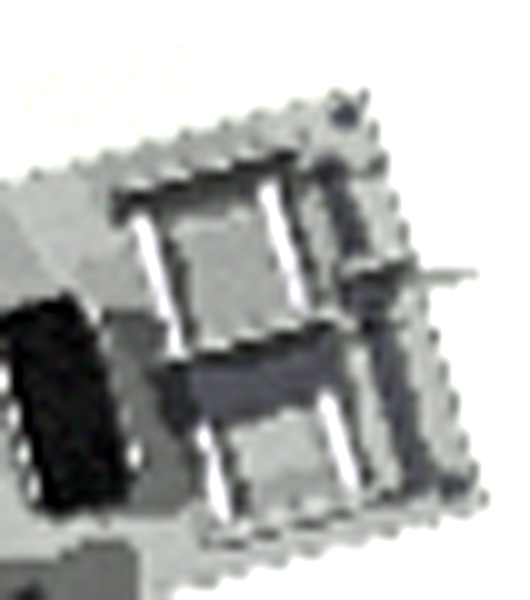

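View pics/sceneL1.png

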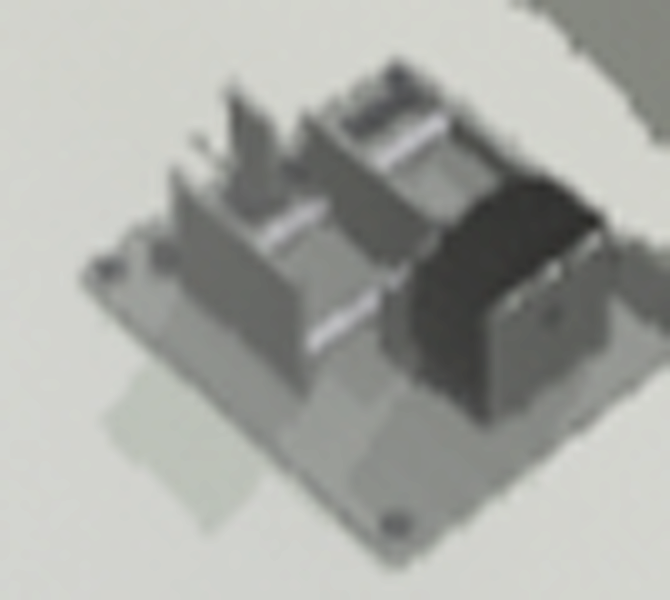

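```bash
cat >> plan.py <<'E'
def prof(s,pose,ys,xs,z=.058):
    g=gray(s); out=[]
    for x in xs:
        P=np.c_[np.full(len(ys),x),ys,np.full(len(ys),z*1000)]/1000
        out.append(bright(g,s,pose,P).mean())
    return np.array(out)
E
python3 - <<'E'
from plan import *
np.set_printoptions(linewidth=200,precision=0,suppress=True)
xs=np.arange(-45,32,2.)
print("x   ",xs)
for tag in("0","L1"):
    for n,P in(("top",PT),("scene",PS)):
        s=np.load(n+tag+".npy",allow_pickle=True).item()
        for nm,ys in(("jaw",np.arange(-52,-30,1.)),("gau",np.arange(-79,-63,1.))): print(n,tag,nm,prof(s,P,ys,xs))
E
```

```text
x    [-45. -43. -41. -39. -37. -35. -33. -31. -29. -27. -25. -23. -21. -19. -17. -15. -13. -11.  -9.  -7.  -5.  -3.  -1.   1.   3.   5.   7.   9.  11.  13.  15.  17.  19.  21.  23.  25.  27.  29.  31.]
top 0 jaw [ 42.  43.  41.  35.  28.  24.  33.  69.  90.  94.  95.  96. 100. 100.  98.  96.  94.  98.  98.  98.  97.  96.  95.  92.  93.  97.  97.  95.  92.  91.  93.  96.  97.  96.  95.  95.  99. 100.  96.]
top 0 gau [83. 73. 62. 62. 66. 71. 75. 76. 75. 73. 72. 70. 74. 76. 77. 78. 82. 82. 79. 71. 63. 55. 46. 37. 31. 33. 60. 90. 89. 84. 79. 77. 76. 75. 76. 78. 79. 80. 85.]
scene 0 jaw [114. 101.  87.  75.  67.  64.  67.  69.  67.  63.  59.  60.  62.  65.  68.  68.  66.  64.  62.  61.  65.  68.  69.  69.  69.  70.  70.  71.  70.  69.  67.  64.  63.  62.  62.  62.  61.  62.  61.]
scene 0 gau [128. 127. 127. 128. 128. 128. 127. 127. 127. 127. 127. 127. 127. 127. 127. 127. 127. 126. 125. 124. 123. 122. 120. 117. 113. 107.  96.  85.  76.  72.  77.  86.  95. 103. 110. 113. 112. 108. 102.]
top L1 jaw [116. 116. 114. 113. 110. 109. 106.  90.  74.  63.  59.  57.  55.  54.  54.  52.  47.  40.  39.  45.  81. 109. 104. 103. 101. 106. 107. 106. 102. 100. 103. 106. 108. 107. 105. 106. 110. 112. 109.]
top L1 gau [ 97.  95.  94.  92.  89.  91.  94.  95.  95.  93.  92.  90.  92.  94.  96.  90.  82.  87.  93.  87.  79.  70.  60.  49.  43.  46.  77. 112. 109. 102.  94.  94.  95.  93.  94.  96.  97.  98. 103.]
scene L1 jaw [118. 105.  90.  77.  69.  65.  65.  69.  72.  74.  74.  74.  74.  74.  75.  75.  75.  75.  77.  82.  86.  82.  72.  65.  66.  70.  73.  75.  76.  73.  68.  64.  64.  64.  65.  65.  65.  65.  65.]
scene L1 gau [132. 132. 131. 131. 131. 132. 132. 132. 131. 131. 131. 131. 131. 131. 131. 131. 131. 131. 131. 131. 131. 131. 131. 130. 128. 120. 109.  95.  83.  78.  84.  94. 105. 116. 124. 128. 127. 123. 117.]
```

Call:
arm_command:
  moves:
    - [-4.8,2.5,0,0,0]
    - [-4.8,2.5,0,0,0]
    - [-4.8,2.5,0,0,0]
    - [-4.7,2.3,0,0,0]
    - [0,0,3,0,0]
    - [0,0,3,0,0]
    - [0,0,1.8,0,0]
    - [0,0,0,0,0]
    - [0,0,0,0,0]
    - [0,0,0,0,0]

```text
time: 23.2
position: [0.545, 0.098, 0.0798]
eef_rot: [1.926, 2.458, 0.027]
wrist_force: [1.2, -1.1, 0.4]
gripper_width: 0.0004
```

```bash
python3 - <<'E'
from plan import *
report()
E
```

```text
t 23.2 p [0.545  0.098  0.0798] tipz 0.0688 hold xy mm [-11.   35.1] F [ 1.17 -1.07  0.43] w 0.0004 phi 1.812 zax [ 0.025  0.002 -1.   ]
```

Call:
arm_command:
  moves:
    - [0.5,-0.9,0.5,0,0]
    - [0,0,0.6,0,0]
    - [0,0,0.5,0,0]
    - [0,0,0.2,0,0]
    - [0,0,0.2,0,0]
    - [0,0,0.1,0,0]
    - [0,0,0,0,0]
    - [0,0,0,0,0]
    - [0,0,0,0,0]
    - [0,0,0,0,0]

```text
time: 24.45
position: [0.5362, 0.1013, 0.0589]
eef_rot: [1.924, 2.457, 0.03]
wrist_force: [-0.2, 0.0, 0.7]
gripper_width: 0.0004
```

```bash
python3 - <<'E'
from plan import *
report()
E
```

```text
t 24.45 p [0.5362 0.1013 0.0589] tipz 0.0479 hold xy mm [-18.9  40.4] F [-0.15  0.02  0.74] w 0.0004 phi 1.813 zax [ 0.028  0.002 -1.   ]
```

Call:
arm_command:
  moves:
    - [0,0,0.2,0,0]
    - [0,0,0.15,0,0]
    - [0,0,0.1,0,0]
    - [0,0.4,0.05,0,0]
    - [0,0.4,0.05,0,0]
    - [0,0.4,0.05,0,0]
    - [0,0.4,0.05,0,0]
    - [0,0.4,0.05,0,0]
    - [0,0,0,0,0]
    - [0,0,0,0,0]

```text
time: 25.7
position: [0.5586, 0.1067, 0.0538]
eef_rot: [1.923, 2.455, 0.033]
wrist_force: [-0.1, -0.4, 2.3]
gripper_width: 0.0009
```

```bash
python3 - <<'E'
from plan import *
report()
E
```

```text
t 25.7 p [0.5586 0.1067 0.0538] tipz 0.0428 hold xy mm [ 4.3 40.4] F [-0.14 -0.38  2.27] w 0.0009 phi 1.813 zax [ 0.031  0.003 -1.   ]
```

Call:
arm_command:
  moves:
    - [0,0,-0.6,0,0]
    - [0,0,-2,0,0]
    - [4,-2,-4,0,0]
    - [5,-3,-2,0,0]
    - [5,-3,0,0,0]
    - [5,-3,0,0,0]
    - [0,0,0,0,0]
    - [0,0,0,0,0]
    - [0,0,0,0,0]
    - [0,0,0,0,0]

```text
time: 26.95
position: [0.4002, 0.2669, 0.1398]
eef_rot: [1.929, 2.452, 0.035]
wrist_force: [0.2, -0.1, -0.8]
gripper_width: 0.0006
```

```bash
python3 - <<'E'
from plan import *
np.set_printoptions(linewidth=200,precision=0,suppress=True)
report(); look("L2")
xs=np.arange(-9,26,1.)
print("x   ",xs)
for tag in("L2",):
    for n,P in(("top",PT),("scene",PS)):
        s=np.load(n+tag+".npy",allow_pickle=True).item()
        for nm,ys in(("jaw",np.arange(-52,-30,1.)),("gau",np.arange(-79,-63,1.))): print(n,tag,nm,prof(s,P,ys,xs))
E
```

```text
t 26.95 p [0. 0. 0.] tipz 0.1288 hold xy mm [-112.  233.] F [ 0. -0. -1.] w 0.0006 phi 1.809 zax [ 0.  0. -1.]
x    [-9. -8. -7. -6. -5. -4. -3. -2. -1.  0.  1.  2.  3.  4.  5.  6.  7.  8.  9. 10. 11. 12. 13. 14. 15. 16. 17. 18. 19. 20. 21. 22. 23. 24. 25.]
top L2 jaw [ 55.  54.  53.  49.  45.  40.  37.  36.  36.  37.  43.  59.  80.  98. 104. 106. 105. 106. 104. 101.  99.  98.  97.  98.  99. 102. 104. 105. 106. 105. 104. 103. 102. 101. 103.]
top L2 gau [ 98.  94.  88.  83.  77.  72.  66.  61.  56.  52.  48.  44.  42.  42.  46.  58.  77.  98. 110. 112. 108. 104. 101.  98.  94.  93.  94.  95.  94.  93.  92.  92.  93.  95.  97.]
scene L2 jaw [76. 76. 76. 77. 78. 78. 78. 79. 79. 81. 83. 85. 86. 85. 83. 79. 75. 71. 69. 68. 68. 68. 68. 69. 68. 68. 67. 66. 66. 65. 64. 63. 63. 63. 63.]
scene L2 gau [131. 131. 131. 131. 131. 131. 131. 131. 131. 131. 131. 130. 128. 125. 121. 115. 109. 102.  95.  88.  83.  79.  78.  80.  84.  89.  95. 100. 106. 111. 116. 121. 124. 126. 128.]
```

View pics/topL2.png

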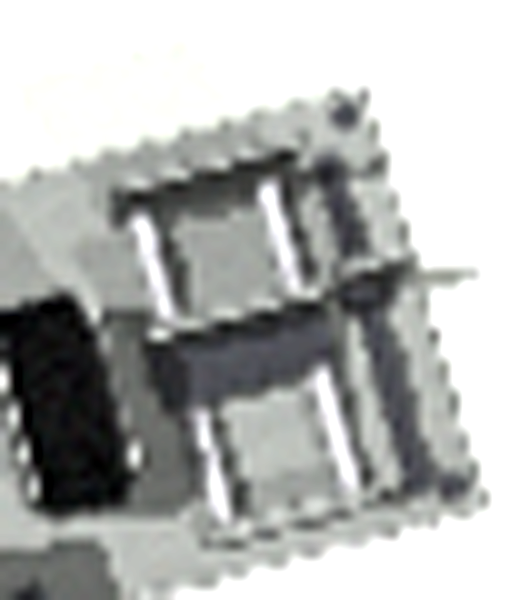

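View pics/sceneL2.png

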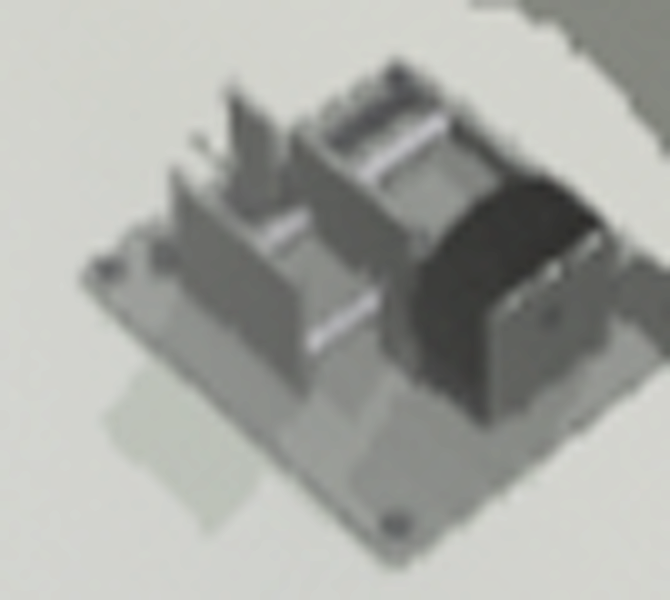

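Call:
arm_command:
  moves:
    - [-4.7,2.3,0,0,0]
    - [-4.7,2.3,0,0,0]
    - [-4.7,2.3,0,0,0]
    - [-4.6,2.2,0,0,0]
    - [0,0,2.5,0,0]
    - [0,0,2.5,0,0]
    - [0,0,1.5,0,0]
    - [0,0,0.5,0,0]
    - [0,0,0,0,0]
    - [0,0,0,0,0]

```text
time: 28.3
position: [0.5422, 0.0981, 0.0725]
eef_rot: [1.934, 2.446, 0.038]
wrist_force: [0.5, -0.5, 0.0]
gripper_width: 0.0001
```

```bash
python3 - <<'E'
from plan import *
report()
E
```

```text
t 28.3 p [0.5422 0.0981 0.0725] tipz 0.0615 hold xy mm [-13.8  35.8] F [ 0.49 -0.5   0.  ] w 0.0001 phi 1.803 zax [ 0.034  0.005 -0.999]
```

Call:
arm_command:
  moves:
    - [0.4,0,0.4,0,0]
    - [0,0,0.4,0,0]
    - [0,0,0.3,0,0]
    - [0,0,0.2,0,0]
    - [0,0,0.15,0,0]
    - [0,0,0.1,0,0]
    - [0,0,0.1,0,0]
    - [0,0,0,0,0]
    - [0,0,0,0,0]
    - [0,0,0,0,0]

```text
time: 29.55
position: [0.5429, 0.1028, 0.0567]
eef_rot: [1.932, 2.445, 0.041]
wrist_force: [-0.4, -0.4, -0.2]
gripper_width: 0.0008
```

```bash
python3 - <<'E'
from plan import *
report()
E
```

```text
t 29.55 p [0.5429 0.1028 0.0567] tipz 0.0457 hold xy mm [-12.   40.2] F [-0.39 -0.35 -0.17] w 0.0008 phi 1.804 zax [ 0.036  0.005 -0.999]
```

Call:
arm_command:
  moves:
    - [0,0,0.15,0,0]
    - [0,0,0.1,0,0]
    - [0,0,0.1,0,0]
    - [0,0.43,0.05,0,0]
    - [0,0.43,0.05,0,0]
    - [0,0.43,0.05,0,0]
    - [0,0,0,0,0]
    - [0,0,0,0,0]
    - [0,0,-0.6,0,0]
    - [0,0,-2,0,0]

```text
time: 30.8
position: [0.5544, 0.1059, 0.0788]
eef_rot: [1.932, 2.446, 0.041]
wrist_force: [-1.0, 0.4, -0.6]
gripper_width: 0.0004
```

```bash
python3 - <<'E'
from plan import *
report()
E
```

```text
t 30.8 p [0.5544 0.1059 0.0788] tipz 0.0678 hold xy mm [-0.1 40.5] F [-0.95  0.35 -0.56] w 0.0004 phi 1.804 zax [ 0.035  0.005 -0.999]
```

Call:
arm_command:
  moves:
    - [4,-2,-3,0,0]
    - [5,-3,-2,0,0]
    - [5,-3,0,0,0]
    - [5,-3,0,0,0]
    - [0,0,0,0,0]
    - [0,0,0,0,0]
    - [0,0,0,0,0]
    - [0,0,0,0,0]
    - [0,0,0,0,0]
    - [0,0,0,0,0]

```text
time: 32.05
position: [0.4002, 0.2656, 0.1276]
eef_rot: [1.94, 2.438, 0.042]
wrist_force: [0.0, -0.4, 0.4]
gripper_width: 0.0007
```

```bash
python3 - <<'E'
from plan import *
np.set_printoptions(linewidth=200,precision=0,suppress=True)
report(); look("L3")
xs=np.arange(-9,26,1.)
print("x   ",xs)
for tag in("L3",):
    for n,P in(("top",PT),("scene",PS)):
        s=np.load(n+tag+".npy",allow_pickle=True).item()
        for nm,ys in(("jaw",np.arange(-52,-30,1.)),("gau",np.arange(-79,-63,1.))): print(n,tag,nm,prof(s,P,ys,xs))
E
```

```text
t 32.05 p [0. 0. 0.] tipz 0.1166 hold xy mm [-112.  232.] F [ 0. -0.  0.] w 0.0007 phi 1.797 zax [ 0.  0. -1.]
x    [-9. -8. -7. -6. -5. -4. -3. -2. -1.  0.  1.  2.  3.  4.  5.  6.  7.  8.  9. 10. 11. 12. 13. 14. 15. 16. 17. 18. 19. 20. 21. 22. 23. 24. 25.]
top L3 jaw [ 53.  53.  53.  52.  52.  52.  53.  53.  53.  49.  45.  42.  41.  39.  38.  38.  42.  56.  77.  98. 107. 106. 104. 103. 103. 102. 101. 102. 104. 104. 103. 102. 101. 101. 103.]
top L3 gau [ 98.  94.  89.  83.  79.  75.  70.  66.  60.  54.  49.  44.  42.  42.  46.  58.  78.  98. 111. 112. 108. 105. 102.  99.  95.  93.  94.  94.  94.  94.  93.  92.  93.  95.  96.]
scene L3 jaw [75. 76. 76. 77. 77. 78. 78. 78. 77. 76. 76. 76. 76. 77. 79. 81. 83. 85. 85. 84. 81. 77. 72. 68. 64. 62. 61. 60. 61. 61. 61. 61. 61. 61. 62.]
scene L3 gau [131. 131. 131. 131. 131. 131. 131. 131. 130. 130. 130. 129. 128. 125. 121. 115. 109. 102.  95.  89.  83.  80.  79.  80.  84.  89.  95. 100. 106. 111. 116. 121. 124. 126. 128.]
```

View pics/topL3.png

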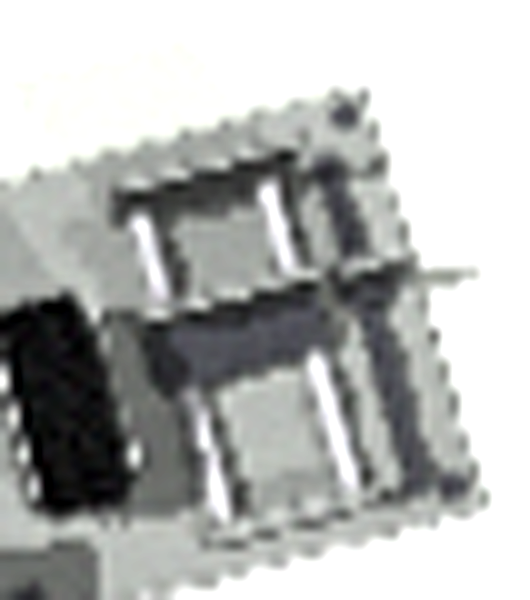

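View pics/sceneL3.png

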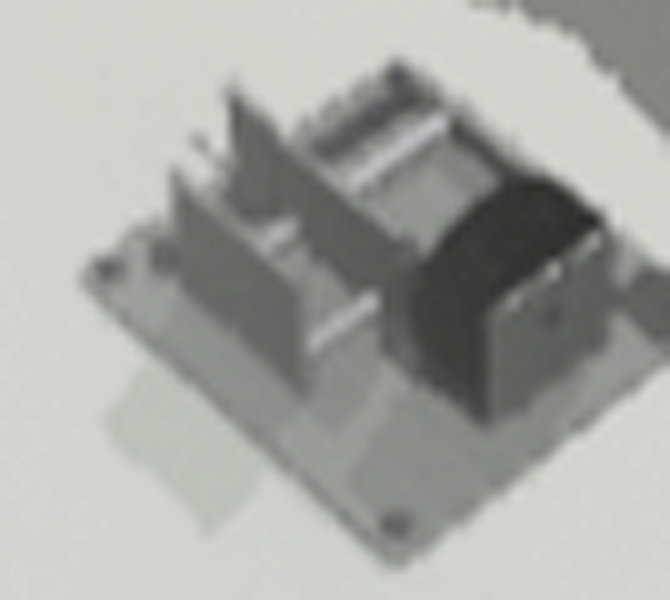

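```bash
cat >> plan.py <<'E'
def edge(s,P,ys,lo,hi,z=.058,rise=True):
    xs=np.arange(lo,hi,.25); p=prof(s,P,ys,xs,z); 
    if not rise: p=-p
    g=np.gradient(p); i=g.argmax(); 
    a=p[max(0,i-16):i+1].min(); b=p[i:i+16].max(); m=(a+b)/2
    j=np.where((p[:-1]<m)&(p[1:]>=m))[0]; j=j[np.abs(j-i).argmin()]
    return xs[j]+.25*(m-p[j])/(p[j+1]-p[j])
E
python3 - <<'E'
from plan import *
for tag,jr in(("L1",(-12,4)),("L2",(-5,12)),("L3",(0,17))):
    s=np.load("top"+tag+".npy",allow_pickle=True).item()
    print(tag,"jaw",[round(edge(s,PT,np.arange(y,y+10,.5),*jr),2) for y in(-54,-46,-38,-30,-22,-14,-6)],"gauge",[round(edge(s,PT,np.arange(y,y+8,.5),0,14),2) for y in (-80,-76,-72,-68)])
    print("  fixed",[round(edge(s,PT,np.arange(y,y+10,.5),45,62,.068),2) for y in(-54,-46,-38,-30,-22,-14,-6)])
E
```

```text
L1 jaw [np.float64(-5.46), np.float64(-5.31), np.float64(-5.31), np.float64(-5.64), np.float64(-5.57), np.float64(-5.46), np.float64(-5.59)] gauge [np.float64(7.6), np.float64(6.99), np.float64(6.61), np.float64(6.91)]
  fixed [np.float64(50.85), np.float64(50.22), np.float64(50.36), np.float64(50.15), np.float64(50.13), np.float64(50.38), np.float64(50.13)]
L2 jaw [np.float64(2.51), np.float64(2.97), np.float64(2.53), np.float64(2.72), np.float64(2.8), np.float64(2.54), np.float64(2.74)] gauge [np.float64(7.56), np.float64(6.95), np.float64(6.6), np.float64(6.87)]
  fixed [np.float64(50.82), np.float64(50.26), np.float64(50.37), np.float64(50.22), np.float64(50.16), np.float64(50.36), np.float64(50.15)]
L3 jaw [np.float64(8.75), np.float64(8.98), np.float64(8.84), np.float64(8.39), np.float64(8.89), np.float64(8.56), np.float64(8.74)] gauge [np.float64(7.62), np.float64(7.02), np.float64(6.6), np.float64(6.8)]
  fixed [np.float64(50.83), np.float64(50.2), np.float64(50.35), np.float64(50.21), np.float64(50.18), np.float64(50.37), np.float64(50.16)]
```

Call:
arm_command:
  moves:
    - [-4.6,2.4,0,0,0]
    - [-4.6,2.4,0,0,0]
    - [-4.6,2.4,0,0,0]
    - [-4.5,2.3,0.5,0,0]
    - [0,0,2.5,0,0]
    - [0,0,2.0,0,0]
    - [0,0,1.0,0,0]
    - [0,0,0.3,0,0]
    - [0,0,0,0,0]
    - [0,0,0,0,0]

```text
time: 33.4
position: [0.5426, 0.1052, 0.0698]
eef_rot: [1.934, 2.438, 0.049]
wrist_force: [0.8, -1.0, 0.1]
gripper_width: 0.0006
```

```bash
python3 - <<'E'
from plan import *
report()
E
```

```text
t 33.4 p [0.5426 0.1052 0.0698] tipz 0.0588 hold xy mm [-11.7  42.7] F [ 0.79 -0.96  0.1 ] w 0.0006 phi 1.8 zax [ 0.042  0.006 -0.999]
```

Call:
arm_command:
  moves:
    - [0,0.2,0.5,0,0]
    - [0,0,0.4,0,0]
    - [0,0,0.2,0,0]
    - [0,0,0.1,0,0]
    - [0,0,0.1,0,0]
    - [0,0,0.1,0,0]
    - [0,0,0.1,0,0]
    - [0,0,0.1,0,0]
    - [0,0,0,0,0]
    - [0,0,0,0,0]

```text
time: 34.65
position: [0.547, 0.1064, 0.0555]
eef_rot: [1.932, 2.437, 0.053]
wrist_force: [-1.5, 0.4, 4.0]
gripper_width: 0.0001
```

```bash
python3 - <<'E'
from plan import *
report()
E
```

```text
t 34.65 p [0.547  0.1064 0.0555] tipz 0.0445 hold xy mm [-7.1 42.7] F [-1.53  0.39  3.97] w 0.0001 phi 1.801 zax [ 0.046  0.007 -0.999]
```

Call:
arm_command:
  moves:
    - [0,-0.2,0,0,0]
    - [0,-0.2,0,0,0]
    - [0,-0.2,0,0,0]
    - [0,0,0,0,0]
    - [0,0,0,0,0]
    - [0,0,0,0,0]
    - [0,0,0,0,0]
    - [0,0,0,0,0]
    - [0,0,0,0,0]
    - [0,0,0,0,0]

```text
time: 35.9
position: [0.5421, 0.1052, 0.0558]
eef_rot: [1.93, 2.435, 0.056]
wrist_force: [-0.4, 0.9, 2.8]
gripper_width: 0.0006
```

```bash
python3 - <<'E'
from plan import *
report()
E
```

```text
t 35.9 p [0.5421 0.1052 0.0558] tipz 0.0448 hold xy mm [-12.2  42.7] F [-0.36  0.87  2.75] w 0.0006 phi 1.801 zax [ 0.049  0.008 -0.999]
```

Call:
arm_command:
  moves:
    - [0,0,-0.6,0,0]
    - [0,0,-2,0,0]
    - [4,-2,-3,0,0]
    - [5,-3,-2,0,0]
    - [5,-3,0,0,0]
    - [5,-3,0,0,0]
    - [0,0,0,0,0]
    - [0,0,0,0,0]
    - [0,0,0,0,0]
    - [0,0,0,0,0]

```text
time: 37.15
position: [0.3821, 0.2655, 0.1272]
eef_rot: [1.938, 2.434, 0.047]
wrist_force: [0.6, 0.6, -0.3]
gripper_width: 0.0003
```

```bash
python3 - <<'E'
from plan import *
np.set_printoptions(linewidth=200,precision=0,suppress=True)
report(); look("L4")
s=np.load("topL4.npy",allow_pickle=True).item()
print("jaw",[float(round(edge(s,PT,np.arange(y,y+10,.5),-2,15),2)) for y in(-54,-46,-38,-30,-22,-14,-6)],"gauge",[float(round(edge(s,PT,np.arange(y,y+8,.5),0,14),2)) for y in (-80,-76,-72,-68)])
xs=np.arange(0,20,1.); s=np.load("sceneL4.npy",allow_pickle=True).item()
print(xs);print(prof(s,PS,np.arange(-52,-30,1.),xs)); print(prof(s,PS,np.arange(-79,-63,1.),xs))
E
```

```text
t 37.15 p [0. 0. 0.] tipz 0.1162 hold xy mm [-130.  236.] F [ 1.  1. -0.] w 0.0003 phi 1.797 zax [ 0.  0. -1.]
jaw [7.39, 7.02, 6.87, 7.22, 6.84, 7.13, 7.12] gauge [7.58, 7.01, 6.61, 6.71]
[ 0.  1.  2.  3.  4.  5.  6.  7.  8.  9. 10. 11. 12. 13. 14. 15. 16. 17. 18. 19.]
[77. 76. 76. 77. 78. 81. 83. 85. 85. 84. 80. 75. 70. 65. 62. 61. 61. 62. 63. 63.]
[130. 129. 129. 127. 124. 120. 115. 108. 102.  95.  88.  83.  79.  78.  80.  84.  89.  94.  99. 105.]
```

View pics/topL4.png

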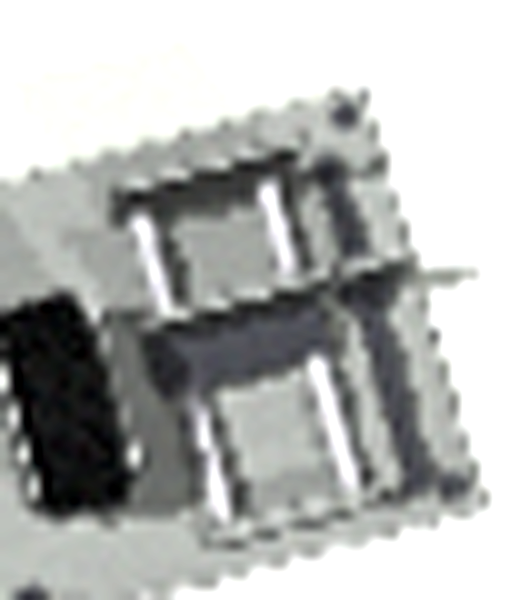

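View pics/sceneL4.png

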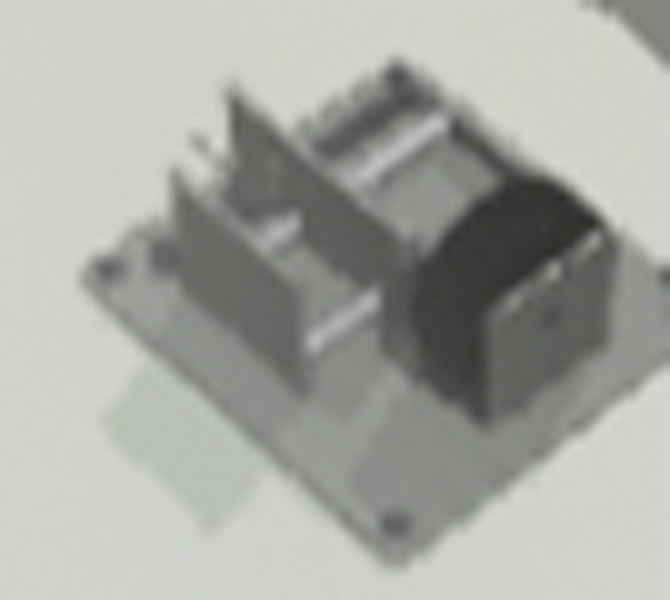

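The two plates now line up: the top view puts the jaw edge at x = 7.1 mm and the gauge edge at 7.0 mm. The scene view also shows one continuous line from (235,90) to (410,245). I'll compare the saved pictures for the bystanders, then hand in.

```bash
python3 - <<'E'
from plan import *
A=gray(np.load("top0.npy",allow_pickle=True).item());B=gray(np.load("topL4.npy",allow_pickle=True).item())
for n,(x0,y0,x1,y1) in dict(mug=(372,142,414,180),ashtray=(384,216,416,246),lunchbox=(172,192,218,254),brush=(283,102,304,154)).items():
    a,b=A[y0:y1,x0:x1],B[y0:y1,x0:x1]; print(n,np.round(cv2.phaseCorrelate(cv2.Laplacian(a,-1),cv2.Laplacian(b,-1)),2))
print(ctrl.finish_job())
E
```

```text
Traceback (most recent call last):
ValueError: setting an array element with a sequence. The requested array has an inhomogeneous shape after 1 dimensions. The detected shape was (2,) + inhomogeneous part.
```

```bash
python3 - <<'E'
from plan import *
A=gray(np.load("top0.npy",allow_pickle=True).item());B=gray(np.load("topL4.npy",allow_pickle=True).item())
for n,(x0,y0,x1,y1) in dict(mug=(372,142,414,180),ashtray=(384,216,416,246),lunchbox=(172,192,218,254),brush=(283,102,304,154)).items():
    a,b=A[y0:y1,x0:x1],B[y0:y1,x0:x1]; print(n,cv2.phaseCorrelate(cv2.Laplacian(a,-1),cv2.Laplacian(b,-1)))
print(ctrl.finish_job())
E
```

```text
mug ((0.5566215028060171, 0.06143898862433872), 0.9729134814207462)
ashtray ((0.11354073794306174, -0.07135754800944305), 0.8682395152939946)
lunchbox ((0.5382094025901978, -0.10210716012479537), 0.13647723487574562)
brush ((-0.011909547406759202, 0.02001411965337141), 0.9990789508586855)
the job is handed in; nothing more can be done
None
```

The jaw plate lines up with the gauge plate to about 0.1 mm in the top view, and the job was handed in at about 37 s of the 45 s limit. I rolled the steel holder's wheel with the closed fingertips on top. That took five closing strokes, with the last overshooting by about 1.8 mm, and one short stroke back. The jaw and gauge were not touched.

**Final alignment:**
- **Top view:** the jaw edge is at x = 7.1 mm and the gauge edge at 7.0 mm; I trust this to about 0.5 mm.
- **Scene view:** this rougher check puts the jaw about 0.3 mm past the gauge, and the two plates look like one continuous line.
- **Forces:** the readings I took stayed under about 5 N, and the gripper was well clear of the holder at hand-in.

**Checks that disagreed:**
- **Fingertip height:** the real tip sat about 36 mm higher than the reported tool position and `ctrl.finger_overhang` imply. I found the contact height from the pictures and the force reading instead.
- **Camera agreement:** the two cameras differed by about 5 mm on where the holder stands, so I compared jaw and gauge only within the same picture.
- **Bystanders:** comparing the first and last top views, the brush and ashtray showed almost no shift (0.1 pixel or less). The mug gave 0.6 pixel (about 2 mm). The lunch box gave 0.5 pixel, but that match was too poor to rely on, probably because of changed shadows. I did not follow these up. The arm's path kept clear of both, and I saw no sign of contact.

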